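# Fetch a tealight from under the display riser with a reacher

### The job

A tealight candle has slid under the low clear display riser. Lift the reacher off its two hooks, slide its jaws round the tealight under the riser, squeeze the trigger to clamp it, draw it out and carry it in the jaws, off the worktop, to the stack of coasters, and set it upright and wholly on top. Then stand the reacher upright on the worktop with its jaws clear of the candle; do not touch the candle with the gripper's fingers, and do not knock the other things about.

Things in the scene. Friction and masses are not known exactly. Their poses are not given: they have to be found in the camera images.
- reacher_grip (a point): Grip centre of the reacher, midway between the two faces that fingers take from above, closing along x; x along the bar to the jaws, y left, z up; 98 mm above the foot's underside. Orange handle's rear face at x = -25 mm, black trigger's front face at x = +25 mm (50 mm apart), both 30 mm wide, from 24 mm below to 24 mm above this point. Reacher about 0.34 kg, balanced below here.
- jaw_mid (a point): Point between the jaws where the tealight should be clamped: 235 mm along reacher x from the grip centre, 8 mm above the foot's underside. Jaws span 4 to 18 mm above the underside; open they are about 68 mm apart here and 105 mm over the outsides at the tips. A tealight within 12 mm sideways and 15 mm lengthwise is caught. Foot on the worktop, they slide round it.
- reacher_trigger (a joint): Trigger travel, m: 0 released, 0.018 fully squeezed, moving towards the handle (reacher -x). Spring: 8 N at 0, 0.4 N more per mm. Each jaw closes 20 rad per m; they meet the tealight near 0.012 (13 N), further grip clamps it (22 to 25 N is plenty). A 9 to 10 N grip, or fingers 47 mm apart, carries the reacher, jaws open. In a centred gripper the reacher shifts ahead by half the travel.
- rack: Fixed dark wooden tool rack, 200 mm long (x), 104 mm high; origin on the worktop below the hung bar, x along it. A board stands on its -y side, 52 mm from the bar's centre line. Two steel hooks at x = +-70 mm carry the bar 50 mm above the worktop (the foot 40 mm above it); their tips rise 18 mm above the bar's underside: lift the reacher straight up 30 mm or more to clear.
- riser: Fixed low display riser with a clear top and pale wooden side and back walls; origin on the worktop under its centre. 220 mm deep (x), 280 mm wide (y), open only on its -x side (open edge at x = -110 mm). The clear space under the top is 70 mm high and 264 mm wide; the top is 6 mm thick (upper face at 76 mm). Things stand on the back part of its top.
- tealight_mid (a point): Centre, half-way up, of the tealight: a silver metal cup candle, 38 mm across, 18 mm high (15 mm to the rim), about 20 g, lying upright on the worktop under the riser, 50 to 105 mm in from the open edge.
- tealight: The same tealight; origin at the centre of its underside, z up when upright.
- coasters_top (a point): Centre of the upper face of the round stack of coasters, 93 mm across, 12 mm above the worktop; loose (150 g).
- reacher: The reacher; origin on the foot's underside below the grip centre, same axes. Grey bar 18 wide, 16 mm high, its underside 10 mm above the origin, from x = -113 mm to a black head ending at 181 mm; steel foot plate 90 x 64 x 10 mm centred at the origin, on which it stands upright on the worktop. Jaws reach to x = 265 mm. Bar, head and jaws stay below 32 mm.
- jaw_left: The reacher's left jaw (origin at its pivot).
- jaw_right: The reacher's right jaw (origin at its pivot).
- coasters: The coaster stack; origin at the centre of its underside.
- syrup_bottle: Bystander: bottle with green cap, 58 mm across, 206 mm high, on the back of the riser; origin under it.
- tumbler: Bystander: clear glass tumbler, 78 mm across, 92 mm high, on the back of the riser; origin under it.
Not all that is in view belongs to the job. What is shaped like the coasters but black is not meant.

How it is judged:
By the outcome, as a careful person would: the job done as asked, in the order asked, and still so for the second after the job is handed in, with the robot touching nothing.
It also fails if it takes over 54 s, if anything falls off the work surface, if the arm or the gripper's body presses on something with over 40 N, if the wrist force passes 120 N, or if a joint passes its speed limit or range.

### The arm

A 6-joint arm with a two-finger parallel gripper is mounted at the origin on a cart in front of the work surface, level with it; the furniture and walls round the work are solid. World frame = base frame: x ahead of the robot, y to its left, z up, the work surface at z = 0. Lengths are in m, angles in degrees, forces in N, time in s.
With the tool pointing down it reaches from about 0.325 to 0.875 m from the base axis. Payload 4.4 kg.
Tool frame: the origin (TCP) lies between the finger pads; the fingertips stand 19 mm ahead of it and the grasp point (between the pads) is the TCP; z points along the fingers, y is the line along which they close (so a half turn about z gives the same grasp; the last joint's range is limited). The gripper opens to 85 mm and grips with 20 to 120 N. Pads are 22 mm wide; open, the fingers measure 114 mm over their backs; the gripper's body (76 mm by 85 mm) begins 54 mm behind the grasp point. The pads swing forward as they close: fully open they stand 13 mm farther back than shut.
Start: joints at [66.091, 11.837, 88.321, -0, 79.842, -8.623], TCP at [0.152, 0.555, 0.25] pointing down, gripper open.
Joint ranges: [-156.59, 156.59], [-49.26, 127.26], [12.9, 141.05], [-63.56, 243.56], [4.71, 150.69], [-161.64, 161.64]. Speed limits (degrees/s): [159.86, 159.86, 180, 180, 180, 180].

### API

Orientations are given as a 3x3 rotation matrix whose columns are the frame's x, y, z axes.
In Python, from bench import robot, camera, camera_params gives the robot as it stands.
- The arm moves only by the tool step_arm, never from a script. Its argument "motion" is a list of rows, each an object of numbers: "fingers": the opening, from 0 (shut) to 1 (fully open); "dx", "dy", "dz": the shift along the tool's x, y, z as a fraction of full scale; "wx", "wy", "wz": the turn, a rotation vector about the tool's x, y, z as a fraction of full scale. In form: [{"fingers": .., "dx": .., "dy": .., "dz": .., "wx": .., "wy": .., "wz": ..}, ...]. A call has 1 to 12 rows; each row is the pose to reach, as a shift and turn from the pose commanded when the call began, along the tool's axes at that moment; what a row does not reach only later rows make up. Full scale, the value 1, is 0.25 m for a shift and 90 degrees for a turn. A row lasts 1/10 s, in which the tool goes at most 50 mm and 8.59 degrees, less where a joint would pass 70% of its speed; a pose out of reach is approached as far as the arm can. A call with a number of a shift or a turn outside -1 to 1 is refused whole. A call with a gripper value outside its range is refused whole. The fingers move at their own pace and stop on an object; "squeeze" is the grip in N (left out, the last holds). Time passes only in rows, so rows that repeat a pose let the fingers close. It gives the time, the measured TCP pose, the force, the opening and the grip force at its end, in the units of the state.
- robot.get_state(): the state, without advancing time (a new reading comes with each control period).
- camera(name): name is "scene" or "top" or "wrist"; returns the picture (480x640x3 uint8, blue, green, red); there is no depth.
- camera_params(name): a dict with "vfov" (degrees; the focal length in pixels is half the picture's height over the tangent of half this angle, whatever the lens; pixels are square), "cx", "cy" (the principal point, pixels), "dist" ([k1, k2, p1, p2, k3] as OpenCV has them; the pictures are not rectified), "origin" and "rotation" of the camera in the world. Camera axes: x right, y up, looking along -z (the intrinsics and any distortion apply to the point x, -y, -z); pixel columns grow to the right and rows downward; lengths in m; the calibration is good to about 2 mm. A picture is of the moment at which its call begins: read the wrist's pose just before it. camera_params takes no time and is no camera call; for the wrist camera it gives the pose at the moment of the call.
- robot.job_done(): hands the job in; it is judged then, once.
The state is a dict: "time_s": time; "joint_positions": joint angles; "qd": joint speeds; "tau": joint torques, N m; "eef_pos": TCP position; "eef_rot": TCP orientation; "contact_force": force on the tool from outside, world axes, zero at the start; "ft_torque": the same for the moment, N m; "grip_width": opening from 0.0 (shut) to 1.0 (fully open); "finger_force": force on a finger pad.
Only numpy, scipy, OpenCV 4.12 (cv2) and the standard library are available. Lean on these libraries where they do the work, as an engineer would, in place of code of your own. Each camera call takes 0.05 s, during which the arm holds its last target. There are 200 camera calls.

## Working session

There is one attempt and no reset: what is moved stays moved. The work goes in short steps, Python scripts to look and compute and a tool call to move; the robot and the scene stay as the last step left them, time stands still between calls to the robot, and variables do not carry over. Pictures are saved under pics/ and viewed, at most 10 in all, crops included, and the job is handed in when it is done.

Besides the shell and the picture viewer there is one more tool, called after "Emit:" as name([rows], argument=value, ...), one row to a line, values as JSON. step_arm: Moves the arm, as the interface text tells. Shift numbers are shares of 0.25 m and turn numbers shares of 90 degrees, none past 1 either way. Its arguments: {"type":"object","properties":{"motion":{"type":"array","items":{"type":"object","properties":{"fingers":{"type":"number"},"dx":{"type":"number","minimum":-1,"maximum":1},"dy":{"type":"number","minimum":-1,"maximum":1},"dz":{"type":"number","minimum":-1,"maximum":1},"wx":{"type":"number","minimum":-1,"maximum":1},"wy":{"type":"number","minimum":-1,"maximum":1},"wz":{"type":"number","minimum":-1,"maximum":1}}}},"squeeze":{"type":"number"}},"required":["motion"]}

```bash
mkdir -p pics; ls
cat > h.py <<'E'
import numpy as np, cv2
from bench import robot, camera, camera_params
def K(p):
    f=240/np.tan(np.radians(p['vfov'])/2); return np.array([[f,0,p['cx']],[0,f,p['cy']],[0,0,1]])
def ray(p,uv):
    uv=np.asarray(uv,float).reshape(-1,1,2)
    n=cv2.undistortPoints(uv,K(p),np.array(p['dist'],float)).reshape(-1,2)
    d=np.c_[n[:,0],-n[:,1],-np.ones(len(n))]@np.array(p['rotation']).T
    return np.array(p['origin']),d/np.linalg.norm(d,axis=1)[:,None]
def plane(p,uv,z):
    o,d=ray(p,uv); return o+d*((z-o[2])/d[:,2])[:,None]
def tri(p1,uv1,p2,uv2):
    o1,d1=ray(p1,uv1);o2,d2=ray(p2,uv2);out=[]
    for a,b in zip(d1,d2):
        s=np.linalg.lstsq(np.c_[a,-b],o2-o1,rcond=None)[0]
        q1,q2=o1+s[0]*a,o2+s[1]*b; out.append(np.r_[(q1+q2)/2,np.linalg.norm(q1-q2)])
    return np.array(out)
def proj(p,X):
    R=np.array(p['rotation']);c=(np.atleast_2d(X)-np.array(p['origin']))@R
    c=c*[1,-1,-1]
    return cv2.projectPoints(c,np.zeros(3),np.zeros(3),K(p),np.array(p['dist'],float))[0].reshape(-1,2)
E
python3 - <<'E'
from h import *
s=robot.get_state(); print(s)
for n in ['scene','top']:
    p=camera_params(n); print(n,p); cv2.imwrite(f'pics/{n}0.png',camera(n))
E
```

```text
pics
{'time_s': 0.0, 'joint_positions': array([ 6.60903924e+01,  1.18839177e+01,  8.84060628e+01,  1.40843880e-03,
        7.98417769e+01, -8.62346885e+00]), 'qd': array([-0.05656812,  0.02297591, -0.03138929,  0.14122579, -0.04839495,
       -0.08082794]), 'tau': array([ 9.22887921e-04, -3.83026743e+01, -2.91600466e+01, -1.16954384e-04,
        1.02206692e-02, -3.65762162e-05]), 'eef_pos': array([0.15130505, 0.55398712, 0.24911854]), 'eef_rot': array([[-9.64619902e-01,  2.63642817e-01, -9.54135782e-04],
       [ 2.63644286e-01,  9.64617703e-01, -2.09245428e-03],
       [ 3.68715724e-04, -2.26997549e-03, -9.99997356e-01]]), 'contact_force': array([ 0.4384723 ,  0.03430082, -1.22973992]), 'ft_torque': array([-0.03030136,  0.01522546,  0.02682009]), 'finger_force': 0.0, 'grip_width': 0.9951555725194227}
scene {'vfov': 53.47891303185404, 'cx': 322.9589368367255, 'cy': 239.19579991578044, 'dist': array([-0.10340515,  0.        ,  0.        ,  0.        ,  0.        ]), 'origin': array([ 0.18058581, -0.94128623,  0.59704571]), 'rotation': array([[ 0.90657578,  0.17170634, -0.38553506],
       [-0.42164086,  0.40835689, -0.80960709],
       [ 0.01842123,  0.89652751,  0.44260487]])}
top {'vfov': 43.72966151352945, 'cx': 310.28592294547474, 'cy': 237.5165888163632, 'dist': array([-0.13674867,  0.        ,  0.        ,  0.        ,  0.        ]), 'origin': array([-0.09600928, -0.04455508,  1.37820643]), 'rotation': array([[ 0.00746058,  0.87787556, -0.4788307 ],
       [-0.99997116,  0.00586838, -0.00482146],
       [-0.00142268,  0.47885286,  0.87789402]])}
```

View pics/scene0.png

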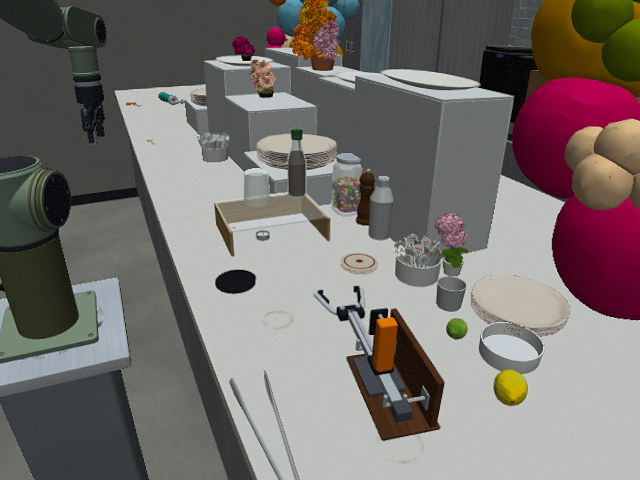

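View pics/top0.png

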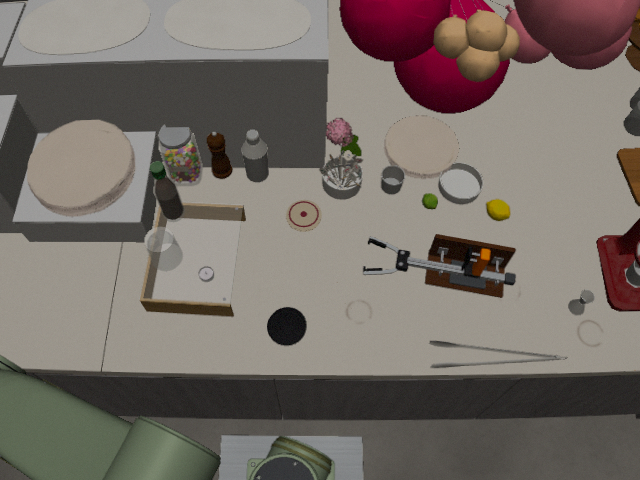

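The scene view shows the riser at (270,220), the tealight at (262,236), the pale red-patterned coasters at (359,262), a black disc at (236,281), and the reacher on its rack near (385,345). In the top view these are the tealight (206,273), coasters (303,214), black disc (287,326) and orange handle (484,255).

Coaster candidates in the top view are the red-patterned disc (303,214), the black disc (287,326), the big plates (422,145) and the clear ring (359,312). The patterned disc fits: it is about 93 mm across, round, and not black. I'll confirm that in an enlarged crop.

Run:
```python
from h import *
T=cv2.imread('pics/top0.png');S=cv2.imread('pics/scene0.png')
def crop(I,x0,y0,x1,y1,k): return cv2.resize(I[y0:y1,x0:x1],None,fx=k,fy=k,interpolation=cv2.INTER_CUBIC)
A=crop(T,355,225,525,305,3); B=crop(T,140,195,330,345,2); C=crop(S,310,280,445,440,2); D=crop(S,210,190,385,300,2)
W=np.zeros((600,800,3),np.uint8)
W[:240,:510]=A; W[240:540,:380]=B; W[:320,520:790]=C; W[330:550,400:750]=D
cv2.imwrite('pics/c1.png',W)
P={'t':camera_params('top'),'s':camera_params('scene')}
import pickle; pickle.dump(P,open('P.pkl','wb'))
def blob(I,box,f,name):
    x0,y0,x1,y1=box; h=cv2.cvtColor(I[y0:y1,x0:x1],cv2.COLOR_BGR2HSV).astype(int)
    m=f(h).astype(np.uint8); n,l,st,ce=cv2.connectedComponentsWithStats(m)
    i=1+st[1:,4].argmax(); print(name,st[i]+[x0,y0,0,0,0],ce[i]+[x0,y0])
    ys,xs=np.nonzero(l==i); r=cv2.minAreaRect(np.c_[xs+x0,ys+y0].astype(np.float32)); print('   rect',np.round(r[0],1),np.round(r[1],1),r[2], cv2.boxPoints(r).round(1).tolist())
    return ce[i]+[x0,y0]
org=lambda h:(h[...,0]>5)&(h[...,0]<20)&(h[...,1]>180)&(h[...,2]>120)
a=blob(T,(460,235,510,290),org,'orange T'); b=blob(S,(360,300,410,380),org,'orange S')
print(tri(P['t'],[a],P['s'],[b]))
# coasters: reddish/brown saturated vs worktop
for I,box,n in[(T,(275,190,330,240),'T'),(S,(330,245,390,280),'S')]:
    x0,y0,x1,y1=box; h=cv2.cvtColor(I[y0:y1,x0:x1],cv2.COLOR_BGR2HSV)
    print(n,'bg',h[2,2],'mid'); print(h[(y1-y0)//2,::4].tolist())
print('tea T');print(T[262:286,194:220].mean(2).astype(int))
print('tea S');print(S[226:246,250:276].mean(2).astype(int))
```

```text
orange T [481 249  10  11  96] [485.05208333 253.96875   ]
   rect [485.5 254. ] [ 9. 10.] 0.0 [[481.0, 259.0], [481.0, 249.0], [490.0, 249.0], [490.0, 259.0]]
orange S [377 317  21  54 791] [386.53982301 342.29582807]
   rect [387.  343.5] [53. 20.] 90.0 [[377.0, 317.0], [397.0, 317.0], [397.0, 370.0], [377.0, 370.0]]
[[ 0.53531935 -0.45005294  0.12944928  0.01464015]]
T bg [ 19  23 155] mid
[[16, 21, 156], [20, 24, 157], [18, 21, 157], [21, 54, 137], [21, 60, 144], [20, 56, 145], [19, 60, 144], [176, 178, 89], [20, 63, 145], [21, 57, 147], [21, 58, 140], [20, 57, 148], [16, 24, 158], [16, 24, 157]]
S bg [ 50   4 191] mid
[[48, 7, 193], [45, 5, 190], [38, 5, 192], [25, 35, 175], [13, 48, 160], [23, 36, 176], [26, 35, 177], [6, 69, 140], [14, 48, 165], [23, 38, 176], [24, 36, 176], [175, 129, 121], [30, 7, 187], [50, 4, 193], [40, 4, 191]]
tea T
[[158 157 158 158 157 158 161 158 158 159 159 158 158 158 156 156 159 159
  159 155 160 158 161 156 158 158]
 [156 156 156 157 157 159 156 158 158 155 158 158 159 157 158 158 156 157
  158 158 159 157 158 157 159 157]
 [158 159 158 158 159 15
[... 3861 characters left out ...]
94  98 111
  148 177 191 190 188 189 190 189]
 [189 189 190 189 190 189 193 187 162 135 130 121 105 117 136 147 154 174
  193 191 189 191 189 189 189 190]
 [190 188 188 189 190 191 189 192 192 195 196 181 157 176 197 194 192 193
  191 192 190 190 188 191 189 189]
 [190 188 188 188 188 187 190 189 190 189 192 191 192 190 188 190 191 189
  191 191 190 190 189 190 190 189]
 [189 191 189 190 188 190 188 191 191 189 188 191 188 189 187 189 190 189
  191 188 190 191 190 189 190 192]
 [190 189 190 189 189 190 189 190 186 190 188 190 190 190 190 188 188 190
  191 188 190 188 189 192 191 190]
 [189 188 189 189 189 188 187 189 190 190 190 192 190 190 190 187 189 190
  189 189 191 190 189 189 191 193]]
```

View pics/c1.png

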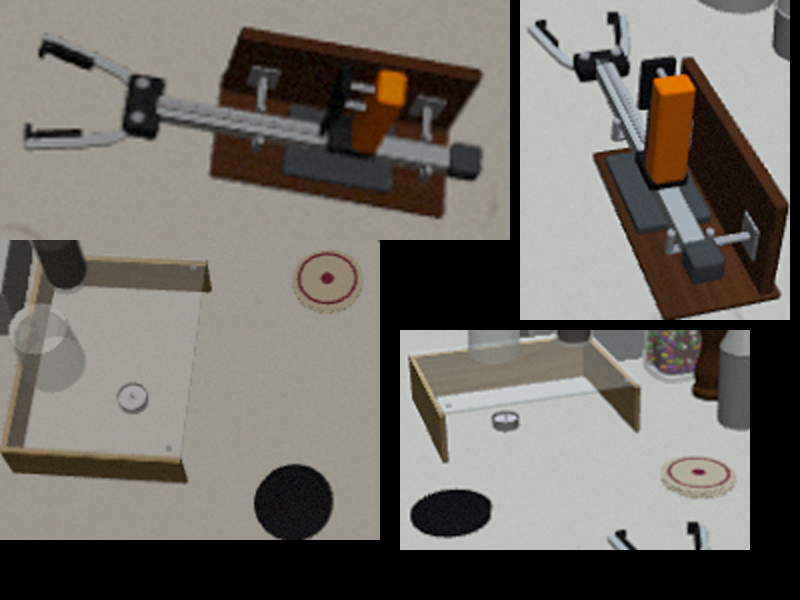

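The crop confirms the coasters as the pale disc with red rings at top (303,214), edge about 12 mm high. The black disc is the decoy. It also shows the reacher pointing along about +y, and the riser's open edge on its right (-y) side.

Run:
```python
from h import *
import pickle; P=pickle.load(open('P.pkl','rb')); t,s=P['t'],P['s']
np.set_printoptions(precision=4,suppress=True)
T=cv2.imread('pics/top0.png');S=cv2.imread('pics/scene0.png')
print('tea',tri(t,[[205.7,272.7]],s,[[262.5,233.2]]), plane(t,[[205.7,272.7]],.015),plane(s,[[262.5,233.2]],.015))
def sat(I,box,th):
    x0,y0,x1,y1=box; h=cv2.cvtColor(I[y0:y1,x0:x1],cv2.COLOR_BGR2HSV)
    m=(h[...,1]>th).astype(np.uint8); m=cv2.morphologyEx(m,cv2.MORPH_CLOSE,np.ones((3,3)))
    c=max(cv2.findContours(m,0,2)[0],key=cv2.contourArea); e=cv2.fitEllipse(c); return np.array(e[0])+[x0,y0],e[1]
def red(I,box):
    x0,y0,x1,y1=box; h=cv2.cvtColor(I[y0:y1,x0:x1],cv2.COLOR_BGR2HSV).astype(int)
    m=(((h[...,0]>165)|(h[...,0]<5))&(h[...,1]>90)).astype(np.uint8)
    c=max(cv2.findContours(m,0,2)[0],key=lambda c:cv2.boundingRect(c)[2]); e=cv2.fitEllipse(c); return np.array(e[0])+[x0,y0],e[1]
for f in (lambda I,b:sat(I,b,42 if I is T else 22),red):
    a,ea=f(T,(275,190,330,240)); b,eb=f(S,(330,245,390,280)); print('coaster',a,ea,b,eb,tri(t,[a],s,[b]),plane(t,[a],.012),plane(s,[b],.012))
print('orange top',tri(t,[[485.5,254]],s,[[386.7,323]]),plane(t,[[485.5,254]],.162))
for z in(.066,):
    q=plane(t,[[421.7,264],[496.7,275],[510,278.3],[403,260.3]],z); print('bar',q); d=q[0]-q[1]; print(np.degrees(np.arctan2(d[1],d[0]))); d=q[3]-q[2]; print(np.degrees(np.arctan2(d[1],d[0])))
# scene crop: cap, head
def cs(x,y): return [310+(x-520)/2,280+y/2]
print('barS',plane(s,[cs(600,72),cs(690,220)],.066))
q=plane(t,[[244,206],[233,305.5],[159,204.5],[143,300.5]],.076);print('riser',q); d=q[0]-q[1];print(np.degrees(np.arctan2(d[1],d[0])))
# rack base front edge
q=plane(t,[[355+212/3,225+178/3],[355+443/3,225+215/3]],0.008);print('rackbase',q);d=q[0]-q[1];print(np.degrees(np.arctan2(d[1],d[0])))
```

```text
tea [[0.5462 0.2269 0.0133 0.0018]] [[0.5445 0.2265 0.015 ]] [[0.5463 0.2242 0.015 ]]
coaster [303.3546 215.2175] (31.036775588989258, 34.82245635986328) [358.2505 263.1391] (20.455385208129883, 37.62232208251953) [[ 0.7214 -0.018   0.0044  0.0006]] [[ 0.7165 -0.0181  0.012 ]] [[ 0.7148 -0.0297  0.012 ]]Traceback (most recent call last):
  File "<stdin>", line 15, in <module>
  File "<stdin>", line 13, in red
cv2.error: OpenCV(4.12.0) /io/opencv/modules/imgproc/src/shapedescr.cpp:361: error: (-201:Incorrect size of input array) There should be at least 5 points to fit the ellipse in function 'fitEllipseNoDirect'
```

Emit:
step_arm([
  {"fingers":1,"dx":-0.8,"dy":-1,"dz":-0.4},
  {"fingers":1,"dx":-0.8,"dy":-1,"dz":-0.4},
  {"fingers":1,"dx":-0.8,"dy":-1,"dz":-0.4},
  {"fingers":1,"dx":-0.8,"dy":-1,"dz":-0.4},
  {"fingers":1,"dx":-0.8,"dy":-1,"dz":-0.4},
  {"fingers":1,"dx":-0.8,"dy":-1,"dz":-0.4},
  {"fingers":1,"dx":-0.8,"dy":-1,"dz":-0.4},
])

```text
invalid input
```

Emit:
step_arm([
  {"fingers":1,"dx":-0.8,"dy":-1},
  {"fingers":1,"dx":-0.8,"dy":-1},
  {"fingers":1,"dx":-0.8,"dy":-1},
  {"fingers":1,"dx":-0.8,"dy":-1},
  {"fingers":1,"dx":-0.8,"dy":-1},
  {"fingers":1,"dx":-0.8,"dy":-1},
  {"fingers":1,"dx":-0.8,"dy":-1},
])

```text
invalid input
```

Emit:
step_arm([
  {"fingers":1,"dx":-0.8,"dy":-1},
  {"fingers":1,"dx":-0.8,"dy":-1},
  {"fingers":1,"dx":-0.8,"dy":-1},
  {"fingers":1,"dx":-0.8,"dy":-1},
  {"fingers":1,"dx":-0.8,"dy":-1},
  {"fingers":1,"dx":-0.8,"dy":-1},
  {"fingers":1,"dx":-0.8,"dy":-1},
  {"fingers":1,"dx":-0.8,"dy":-1},
])

```text
invalid input
```

Emit:
step_arm([
  {"fingers":1,"dx":-0.8,"dy":-1,"dz":-0.4,"wx":0,"wy":0,"wz":0},
  {"fingers":1,"dx":-0.8,"dy":-1,"dz":-0.4,"wx":0,"wy":0,"wz":0},
  {"fingers":1,"dx":-0.8,"dy":-1,"dz":-0.4,"wx":0,"wy":0,"wz":0},
  {"fingers":1,"dx":-0.8,"dy":-1,"dz":-0.4,"wx":0,"wy":0,"wz":0},
  {"fingers":1,"dx":-0.8,"dy":-1,"dz":-0.4,"wx":0,"wy":0,"wz":0},
  {"fingers":1,"dx":-0.8,"dy":-1,"dz":-0.4,"wx":0,"wy":0,"wz":0},
  {"fingers":1,"dx":-0.8,"dy":-1,"dz":-0.4,"wx":0,"wy":0,"wz":0},
], squeeze=20)

```text
time_s: 0.8
eef_pos: [0.2791, 0.2585, 0.351]
eef_rot: [[-0.964, 0.265, 0.001], [0.265, 0.964, -0.0], [-0.001, 0.0, -1.0]]
contact_force: [1.1, -0.2, 0.7]
grip_width: 1.001
finger_force: 0.0
```

Emit:
step_arm([
  {"fingers":1,"dx":-0.8,"dy":-1,"dz":0,"wx":0,"wy":0,"wz":0},
  {"fingers":1,"dx":-0.8,"dy":-1,"dz":0,"wx":0,"wy":0,"wz":0},
  {"fingers":1,"dx":-0.8,"dy":-1,"dz":0,"wx":0,"wy":0,"wz":0},
  {"fingers":1,"dx":-0.8,"dy":-1,"dz":0,"wx":0,"wy":0,"wz":0},
  {"fingers":1,"dx":-0.8,"dy":-1,"dz":0,"wx":0,"wy":0,"wz":0},
  {"fingers":1,"dx":-0.8,"dy":-1,"dz":0,"wx":0,"wy":0,"wz":0},
  {"fingers":1,"dx":-0.8,"dy":-1,"dz":0,"wx":0,"wy":0,"wz":0},
])

```text
time_s: 1.5
eef_pos: [0.4062, -0.0368, 0.3497]
eef_rot: [[-0.963, 0.268, -0.001], [0.268, 0.963, -0.001], [0.0, -0.001, -1.0]]
contact_force: [-0.5, 0.0, -0.3]
grip_width: 1.0
finger_force: 0.0
```

Emit:
step_arm([
  {"fingers":1,"dx":-0.8,"dy":-1,"dz":0,"wx":0,"wy":0,"wz":0},
  {"fingers":1,"dx":-0.8,"dy":-1,"dz":0,"wx":0,"wy":0,"wz":0},
  {"fingers":1,"dx":-0.8,"dy":-1,"dz":0,"wx":0,"wy":0,"wz":0},
  {"fingers":1,"dx":-0.8,"dy":-1,"dz":0,"wx":0,"wy":0,"wz":0},
  {"fingers":1,"dx":-0.8,"dy":-1,"dz":0,"wx":0,"wy":0,"wz":0},
  {"fingers":1,"dx":-0.8,"dy":-1,"dz":0,"wx":0,"wy":0,"wz":0},
  {"fingers":1,"dx":-0.8,"dy":-1,"dz":0,"wx":0,"wy":0,"wz":0},
  {"fingers":1,"dx":-0.8,"dy":-1,"dz":0,"wx":0,"wy":0,"wz":0},
])

```text
time_s: 2.3
eef_pos: [0.5326, -0.3297, 0.3481]
eef_rot: [[-0.964, 0.267, -0.002], [0.267, 0.964, 0.001], [0.003, 0.001, -1.0]]
contact_force: [-0.0, 0.4, -0.4]
grip_width: 0.998
finger_force: 0.0
```

Run:
```python
from h import *
import pickle; P=pickle.load(open('P.pkl','rb')); t,s=P['t'],P['s']
np.set_printoptions(precision=4,suppress=True)
p=camera_params('wrist'); I=camera('wrist'); cv2.imwrite('pics/w1.png',I); pickle.dump(p,open('w1.pkl','wb')); print(p)
T=cv2.imread('pics/top0.png');S=cv2.imread('pics/scene0.png')
def reddot(I,box):
    x0,y0,x1,y1=box; h=cv2.cvtColor(I[y0:y1,x0:x1],cv2.COLOR_BGR2HSV).astype(int)
    m=((h[...,0]>165)|(h[...,0]<8))&(h[...,1]>60); ys,xs=np.nonzero(m); print(len(xs),xs.min()+x0,xs.max()+x0,ys.min()+y0,ys.max()+y0); return np.array([(xs.min()+xs.max())/2+x0,(ys.min()+ys.max())/2+y0]),np.array([xs.mean()+x0,ys.mean()+y0])
for a,b in zip(reddot(T,(275,190,330,240)),reddot(S,(330,245,390,280))):
    print('coaster',a,b,tri(t,[a],s,[b]),plane(t,[a],.012),plane(s,[b],.012))
print('orange top',tri(t,[[485.5,254]],s,[[386.7,323]]),plane(t,[[485.5,254]],.162))
ang=lambda d:np.degrees(np.arctan2(d[1],d[0]))
q=plane(t,[[421.7,264],[496.7,275],[510,278.3],[403,260.3]],.066); print('bar',q,ang(q[0]-q[1]),ang(q[3]-q[2]))
cs=lambda x,y:[310+(x-520)/2,280+y/2]
print('barS',plane(s,[cs(600,72),cs(690,220)],.066))
q=plane(t,[[244,206],[233,305.5],[159,204.5],[143,300.5]],.076);print('riser',q,ang(q[0]-q[1]))
q=plane(t,[[355+212/3,225+178/3],[355+443/3,225+215/3]],0.008);print('rackbase',ang(q[0]-q[1]))
```

```text
{'vfov': 59.19579351645738, 'cx': 317.77537097156966, 'cy': 231.4558717150472, 'dist': array([-0.1036,  0.    ,  0.    ,  0.    ,  0.    ]), 'origin': array([ 0.4623, -0.3093,  0.4719]), 'rotation': array([[ 0.2672, -0.9247, -0.271 ],
       [ 0.9636,  0.2566,  0.0746],
       [ 0.0006, -0.2811,  0.9597]])}
164 289 318 201 226
93 344 374 254 268
coaster [303.5 213.5] [359. 261.] [[ 0.723  -0.0185  0.0106  0.0005]] [[ 0.7218 -0.0185  0.012 ]] [[ 0.722  -0.0206  0.012 ]]
coaster [303.5976 213.7378] [358.6989 261.    ] [[ 0.722  -0.0187  0.0109  0.0004]] [[ 0.7211 -0.0187  0.012 ]] [[ 0.7213 -0.0203  0.012 ]]
orange top [[ 0.5287 -0.4438  0.1593  0.0012]] [[ 0.5267 -0.4427  0.162 ]]
bar [[ 0.5476 -0.311   0.066 ]
 [ 0.5182 -0.4947  0.066 ]
 [ 0.5093 -0.5269  0.066 ]
 [ 0.5575 -0.2655  0.066 ]] 80.90870233703171 79.5527611603562
barS [[ 0.5512 -0.2898  0.066 ]
 [ 0.5233 -0.493   0.066 ]]
riser [[0.705  0.1329 0.076 ]
 [0.4315 0.1425 0.076 ]
 [0.7088 0.3541 0.076 ]
 [0.4412 0.3586 0.076 ]] -1.9943668734190405
rackbase 80.07731599611729
```

View pics/w1.png

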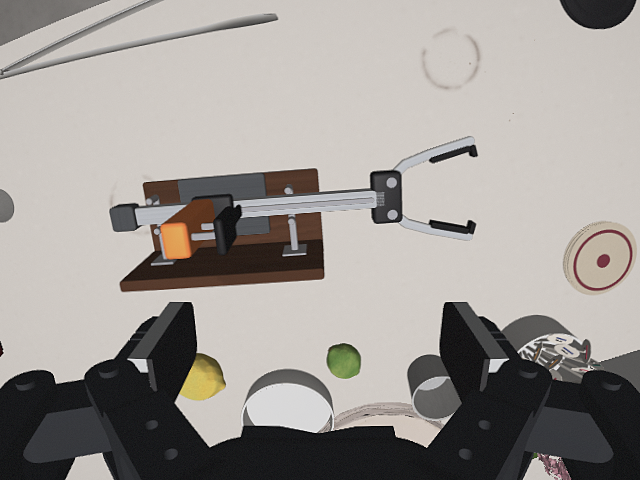

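The wrist view shows the reacher clearly: orange handle top (176,240), trigger top near (230,212), head (386,197) and jaw tips (474,150) and (472,234). The coasters are at (601,259).

Run:
```python
from h import *
import pickle; P=pickle.load(open('P.pkl','rb')); t,s=P['t'],P['s']; w=pickle.load(open('w1.pkl','rb'))
np.set_printoptions(precision=4,suppress=True,linewidth=150)
I=cv2.imread('pics/w1.png'); h=cv2.cvtColor(I,cv2.COLOR_BGR2HSV).astype(int)
o=(h[...,0]>5)&(h[...,0]<20)&(h[...,1]>150)&(h[...,2]>100); o[:180]=0;o[300:]=0
print('V',np.percentile(h[...,2][o],[5,25,50,75,95]))
m=(o&(h[...,2]>200)).astype(np.uint8); c=max(cv2.findContours(m,0,2)[0],key=cv2.contourArea); r=cv2.minAreaRect(c); print(r, cv2.boxPoints(r).tolist()); 
q=plane(w,np.r_[[r[0]],cv2.boxPoints(r)],.162); print('orange top wrist',q)
print('tri',tri(w,[r[0]],t,[[485.5,254]]),tri(w,[r[0]],s,[[386.7,323]]))
# bar edges: bright grey columns between head and trigger and rear
pts=[]
for u in list(range(262,282))+list(range(305,362,3)):
    col=I[180:230,u].mean(1); d=np.diff(cv2.GaussianBlur(col.reshape(-1,1).astype(np.float32),(1,3),0).ravel())
    if u in(265,310,340,355): print(u,col.astype(int).tolist())
for u in (100,105,110,115,120,125,130,135,140): pass
# trigger dark mask
x0,y0=190,185; k=I[y0:265,x0:260].max(2); m=(k<40).astype(np.uint8); n,l,st,ce=cv2.connectedComponentsWithStats(m); print(st,ce)
big=cv2.resize(I[180:300,100:300],None,fx=4,fy=4,interpolation=cv2.INTER_CUBIC); cv2.imwrite('pics/w1c.png',big)
# coaster
q=((h[...,0]>165)|(h[...,0]<8))&(h[...,1]>80); q[:,:560]=0;q[:215]=0;q[300:]=0; ys,xs=np.nonzero(q); ctr=[(xs.min()+xs.max())/2,(ys.min()+ys.max())/2]; print('coaster',ctr,plane(w,[ctr],.012),tri(w,[ctr],t,[[303.5,213.6]]))
```

```text
V [142. 224. 225. 225. 227.]
((175.0364990234375, 240.7310791015625), (35.87139892578125, 24.694076538085938), 81.02737426757812) [[160.04324340820312, 224.94053649902344], [184.43515014648438, 221.0891876220703], [190.02975463867188, 256.5216064453125], [165.63784790039062, 260.37298583984375]]
orange top wrist [[ 0.5274 -0.4425  0.162 ]
 [ 0.5122 -0.4494  0.162 ]
 [ 0.5145 -0.4297  0.162 ]
 [ 0.5428 -0.4356  0.162 ]
 [ 0.5406 -0.4558  0.162 ]]
tri [[ 0.5278 -0.4434  0.1598  0.    ]] [[ 0.5285 -0.4439  0.1595  0.0013]]
265 [56, 53, 52, 54, 51, 56, 52, 54, 56, 60, 62, 63, 66, 66, 69, 74, 79, 75, 96, 204, 190, 187, 190, 197, 201, 114, 167, 173, 170, 171, 156, 203, 193, 192, 194, 215, 58, 79, 83, 85, 86, 83, 84, 87, 85, 82, 83, 82, 85, 84]
[[   0    0   70   80 4416]
 [   0    9   60   65  949]
 [  61   59    9    4   18]
 [  46   64    2    2    2]
 [  58   64    7    7   16]
 [  15   67    1    1    1]
 [  40   66   13    5   27]
 [  52   66    3    4    5]
 [  56   66    1    4    4]
 [  66   66    3    4    6]
 [   8   68    2    3    4]
 [  10   68    1    1    1]
 [  11   69    4
[... 987 characters left out ...]
 [ 8.25   69.25  ]
 [10.     68.    ]
 [12.4286 70.2857]
 [69.     69.    ]
 [10.     73.    ]
 [30.     72.    ]
 [50.7778 73.4444]
 [56.5    72.5   ]
 [61.4    72.8   ]
 [67.     72.    ]
 [ 2.8889 76.7778]
 [ 5.     74.    ]
 [12.     74.5   ]
 [14.5714 75.8571]
 [24.3333 75.8667]
 [33.     74.5   ]
 [37.25   74.25  ]
 [40.75   74.75  ]
 [44.5    74.    ]
 [ 6.     76.    ]
 [10.375  77.    ]
 [35.     76.    ]
 [47.6667 78.4167]
 [51.3333 76.6667]
 [54.4    77.6   ]
 [65.     78.4375]
 [63.5    76.5   ]
 [35.5    78.    ]
 [39.75   78.5   ]
 [43.     79.    ]
 [58.     78.5   ]]
coaster [np.float64(602.5), np.float64(260.0)] [[ 0.7205 -0.019   0.012 ]] [[ 0.7213 -0.0185  0.0115  0.0009]]
```

View pics/w1c.png

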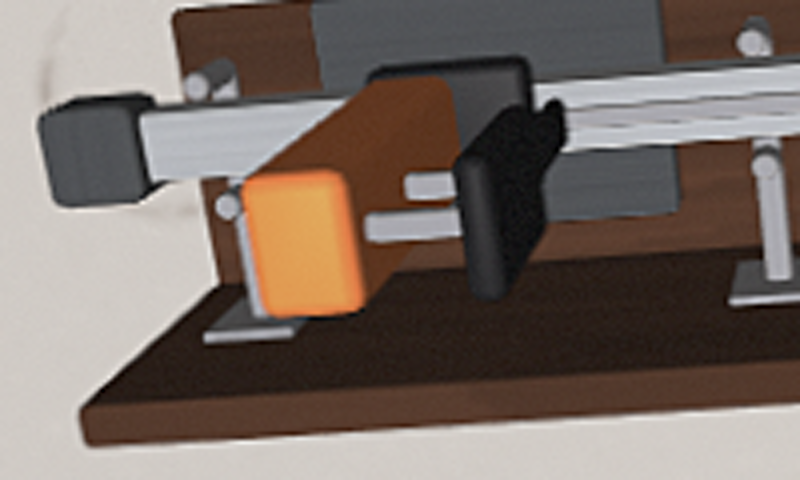

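Crop: orange top face centred at full-frame (175,241), trigger top front edge at about (222,221)–(224,253), bar rear end at (136,216).

Run:
```python
from h import *
import pickle; w=pickle.load(open('w1.pkl','rb'))
np.set_printoptions(precision=4,suppress=True,linewidth=150)
ang=lambda d:np.degrees(np.arctan2(d[1],d[0]))
q=plane(w,[[136.2,217],[265,207.3],[370,199.3]],.066); print('bar',q,ang(q[1]-q[0]),ang(q[2]-q[1]))
print('trig front',plane(w,[[222,221],[224,253]],.162))
j=plane(w,[[476,152],[473,232],[471,138],[466,238]],.055); print('jaw',j)
s=robot.get_state(); print(s['eef_pos'],s['eef_rot'][:,1],s['joint_positions'])
th=np.radians(80); u=np.array([np.cos(th),np.sin(th)]); g=np.array([.5278,-.4433])+.015*u; print('grip',g)
# check: jaw mid & bar vs axis
n=np.array([-u[1],u[0]])
for a in (q,j): print('lateral',(a[:,:2]-g)@n,'along',(a[:,:2]-g)@u)
R=s['eef_rot']; d=np.r_[g,.138]-s['eef_pos']; print('tool shift/.25',(R.T@d)/.25)
```

```text
bar [[ 0.5132 -0.5137  0.066 ]
 [ 0.5391 -0.3844  0.066 ]
 [ 0.559  -0.2827  0.066 ]] 78.6654881736457 78.94841950769298
trig front [[ 0.5223 -0.4016  0.162 ]
 [ 0.5472 -0.4086  0.162 ]]
jaw [[ 0.5429 -0.1684  0.055 ]
 [ 0.624  -0.1857  0.055 ]
 [ 0.5281 -0.1708  0.055 ]
 [ 0.6284 -0.1941  0.055 ]]
[ 0.5323 -0.3278  0.3486] [0.2653 0.9642 0.0015] [ -39.5563   14.967    73.0409    0.0156   92.1704 -114.1723]
grip [ 0.5304 -0.4285]
lateral [ 0.0022 -0.0009 -0.0028] along [-0.0868  0.045   0.1486]
lateral [ 0.0329 -0.05    0.0471 -0.0558] along [0.2583 0.2554 0.2534 0.2479]
tool shift/.25 [-0.1018 -0.3919  0.8415]
```

Emit:
step_arm([
  {"fingers":1,"dx":-0.1,"dy":-0.39,"dz":0.2,"wx":0,"wy":0,"wz":-0.049},
  {"fingers":1,"dx":-0.1,"dy":-0.39,"dz":0.4,"wx":0,"wy":0,"wz":-0.049},
  {"fingers":1,"dx":-0.1,"dy":-0.39,"dz":0.4,"wx":0,"wy":0,"wz":-0.049},
  {"fingers":1,"dx":-0.1,"dy":-0.39,"dz":0.4,"wx":0,"wy":0,"wz":-0.049},
  {"fingers":1,"dx":-0.1,"dy":-0.39,"dz":0.4,"wx":0,"wy":0,"wz":-0.049},
])

```text
time_s: 2.85
eef_pos: [0.5305, -0.4259, 0.2492]
eef_rot: [[-0.982, 0.188, -0.002], [0.188, 0.982, 0.003], [0.003, 0.003, -1.0]]
contact_force: [0.3, 0.4, 1.0]
grip_width: 0.999
finger_force: 0.0
```

Emit:
step_arm([
  {"fingers":1,"dx":0,"dy":-0.01,"dz":0.15,"wx":0,"wy":0,"wz":0},
  {"fingers":1,"dx":0,"dy":-0.01,"dz":0.3,"wx":0,"wy":0,"wz":0},
  {"fingers":1,"dx":0,"dy":-0.01,"dz":0.4,"wx":0,"wy":0,"wz":0},
  {"fingers":1,"dx":0,"dy":-0.01,"dz":0.45,"wx":0,"wy":0,"wz":0},
  {"fingers":1,"dx":0,"dy":-0.01,"dz":0.45,"wx":0,"wy":0,"wz":0},
])

```text
time_s: 3.35
eef_pos: [0.531, -0.4285, 0.1382]
eef_rot: [[-0.982, 0.187, -0.0], [0.187, 0.982, 0.001], [0.0, 0.001, -1.0]]
contact_force: [-0.6, 0.3, 0.7]
grip_width: 1.004
finger_force: 0.0
```

Emit:
step_arm([
  {"fingers":0.55,"dx":0,"dy":0,"dz":0,"wx":0,"wy":0,"wz":0},
  {"fingers":0.55,"dx":0,"dy":0,"dz":0,"wx":0,"wy":0,"wz":0},
  {"fingers":0.55,"dx":0,"dy":0,"dz":0,"wx":0,"wy":0,"wz":0},
  {"fingers":0.55,"dx":0,"dy":0,"dz":0,"wx":0,"wy":0,"wz":0},
  {"fingers":0.55,"dx":0,"dy":0,"dz":0,"wx":0,"wy":0,"wz":0},
  {"fingers":0.55,"dx":0,"dy":0,"dz":0,"wx":0,"wy":0,"wz":0},
])

```text
time_s: 3.95
eef_pos: [0.5317, -0.4321, 0.1411]
eef_rot: [[-0.982, 0.189, 0.004], [0.189, 0.982, -0.005], [-0.005, -0.004, -1.0]]
contact_force: [-0.8, -1.7, 6.4]
grip_width: 0.557
finger_force: 10.2
```

Emit:
step_arm([
  {"fingers":0.55,"dx":0,"dy":0,"dz":-0.03,"wx":0,"wy":0,"wz":0},
  {"fingers":0.55,"dx":0,"dy":0,"dz":-0.08,"wx":0,"wy":0,"wz":0},
  {"fingers":0.55,"dx":0,"dy":0,"dz":-0.14,"wx":0,"wy":0,"wz":0},
  {"fingers":0.55,"dx":0,"dy":0,"dz":-0.2,"wx":0,"wy":0,"wz":0},
  {"fingers":0.55,"dx":0,"dy":0,"dz":-0.24,"wx":0,"wy":0,"wz":0},
  {"fingers":0.55,"dx":0,"dy":0,"dz":-0.24,"wx":0,"wy":0,"wz":0},
])

```text
time_s: 4.55
eef_pos: [0.5318, -0.4312, 0.2012]
eef_rot: [[-0.982, 0.189, 0.004], [0.189, 0.982, -0.004], [-0.004, -0.003, -1.0]]
contact_force: [-0.3, -1.1, -2.9]
grip_width: 0.555
finger_force: 9.1
```

Run:
```python
from h import *
import pickle
p=camera_params('wrist'); I=camera('wrist'); cv2.imwrite('pics/w2.png',I); pickle.dump(p,open('w2.pkl','wb'))
s=robot.get_state(); print(s['eef_pos'],s['contact_force'],s['ft_torque'],s['finger_force'],s['grip_width'])
```

```text
[ 0.5311781  -0.43066881  0.19955838] [ 0.15294761  0.6416615  -3.21748019] [-0.02296492  0.1027617   0.02220891] 9.076773226261139 0.5569392410081228
```

View pics/w2.png

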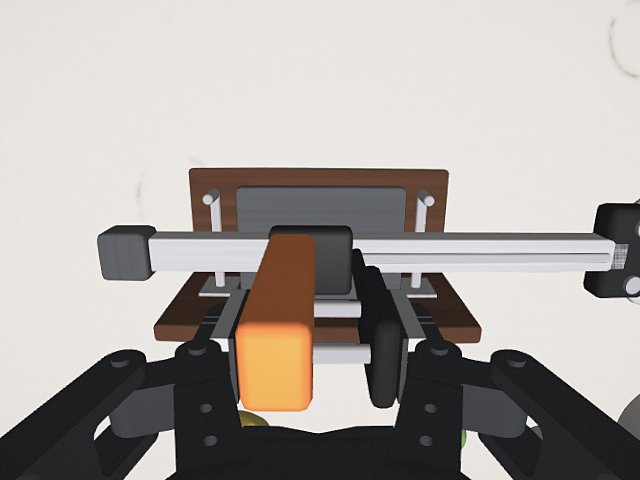

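The reacher is lifted clear: handle and trigger sit between the pads, the bar is level, and the empty hooks are at (208,198) and (428,198). Next I carry it to in front of the riser.

Emit:
step_arm([
  {"fingers":0.55,"dx":0,"dy":0.02,"dz":-0.08,"wx":0,"wy":0,"wz":0},
  {"fingers":0.55,"dx":0.02,"dy":0.1,"dz":-0.1,"wx":0,"wy":0,"wz":0},
  {"fingers":0.55,"dx":0.04,"dy":0.22,"dz":-0.1,"wx":0,"wy":0,"wz":-0.01},
  {"fingers":0.55,"dx":0.06,"dy":0.35,"dz":-0.1,"wx":0,"wy":0,"wz":-0.03},
  {"fingers":0.55,"dx":0.09,"dy":0.5,"dz":-0.1,"wx":0,"wy":0,"wz":-0.05},
  {"fingers":0.55,"dx":0.12,"dy":0.64,"dz":-0.1,"wx":0,"wy":0,"wz":-0.07},
  {"fingers":0.55,"dx":0.14,"dy":0.76,"dz":-0.05,"wx":0,"wy":0,"wz":-0.09},
  {"fingers":0.55,"dx":0.16,"dy":0.85,"dz":0.05,"wx":0,"wy":0,"wz":-0.1},
  {"fingers":0.55,"dx":0.16,"dy":0.89,"dz":0.15,"wx":0,"wy":0,"wz":-0.1},
  {"fingers":0.55,"dx":0.16,"dy":0.89,"dz":0.24,"wx":0,"wy":0,"wz":-0.1},
  {"fingers":0.55,"dx":0.16,"dy":0.89,"dz":0.28,"wx":0,"wy":0,"wz":-0.1},
])

```text
time_s: 5.7
eef_pos: [0.531, -0.2022, 0.1244]
eef_rot: [[-0.999, 0.032, -0.006], [0.032, 0.999, 0.003], [0.006, 0.003, -1.0]]
contact_force: [-0.0, 0.5, -2.9]
grip_width: 0.551
finger_force: 9.1
```

Run:
```python
from h import *
T=camera('top');S=camera('scene');cv2.imwrite('pics/t3.png',T);cv2.imwrite('pics/s3.png',S)
print(robot.get_state()['eef_pos'])
W=np.zeros((600,800,3),np.uint8)
A=cv2.resize(T[230:330,170:370],None,fx=4,fy=4,interpolation=cv2.INTER_CUBIC)
B=cv2.resize(S[190:290,200:400],None,fx=2,fy=2,interpolation=cv2.INTER_CUBIC)
W[:400,:800]=A;W[400:600,:400]=B; cv2.imwrite('pics/c3.png',W)
```

```text
[ 0.53156802 -0.20319115  0.12543169]
```

View pics/c3.png

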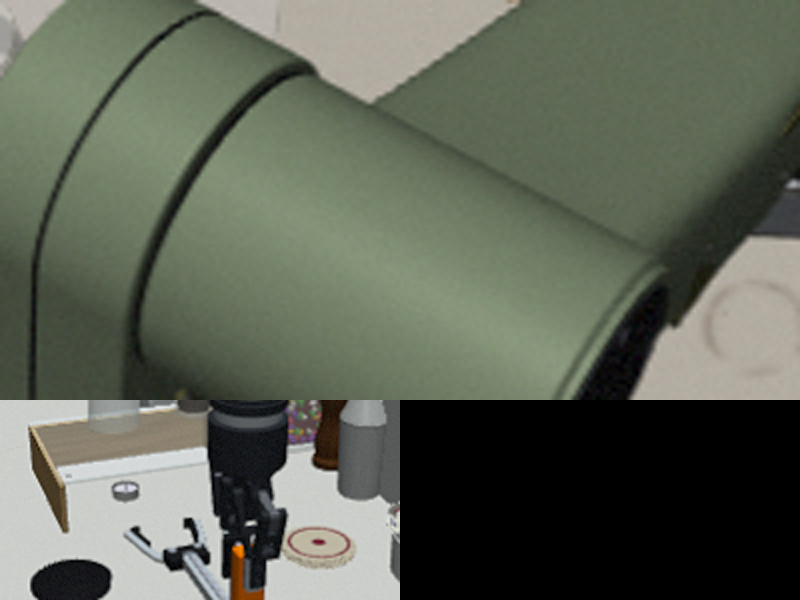

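The arm hides the jaws from the top camera. In the scene camera the jaws point at the tealight, with tips at about (264,258) and (292,251). I'll touch the foot down and measure there.

Emit:
step_arm([
  {"fingers":0.55,"dx":0,"dy":0,"dz":0.04,"wx":0,"wy":0,"wz":0},
  {"fingers":0.55,"dx":0,"dy":0,"dz":0.08,"wx":0,"wy":0,"wz":0},
  {"fingers":0.55,"dx":0,"dy":0,"dz":0.088,"wx":0,"wy":0,"wz":0},
  {"fingers":0.55,"dx":0,"dy":0,"dz":0.092,"wx":0,"wy":0,"wz":0},
  {"fingers":0.55,"dx":0,"dy":0,"dz":0.092,"wx":0,"wy":0,"wz":0},
])

```text
time_s: 6.3
eef_pos: [0.5335, -0.2043, 0.105]
eef_rot: [[-0.999, 0.033, 0.0], [0.033, 0.999, -0.0], [-0.0, -0.0, -1.0]]
contact_force: [-0.2, -0.1, -3.7]
grip_width: 0.549
finger_force: 9.1
```

Run:
```python
from h import *
S=camera('scene');cv2.imwrite('pics/s4.png',S); s=robot.get_state()
print(s['eef_pos'],s['contact_force'],s['ft_torque'])
W=np.zeros((560,800,3),np.uint8)
W=cv2.resize(S[220:300,240:360],None,fx=6,fy=6,interpolation=cv2.INTER_CUBIC); cv2.imwrite('pics/c4.png',W)
```

```text
[ 0.5335742  -0.20427117  0.10517612] [ 0.29843503  0.28593617 -3.64084052] [-0.05310726 -0.01918504 -0.01991443]
```

View pics/c4.png

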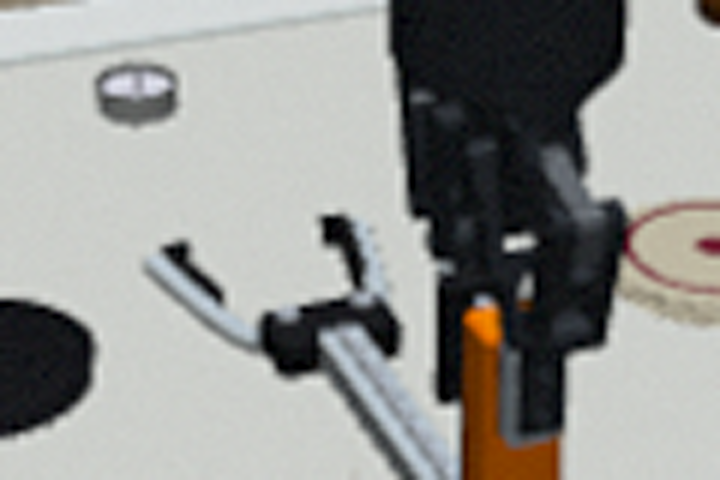

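Crop: inner jaw tips at scene (269.7,260.8) and (295,257.5), pivots at (288,272) and (300.8,269.5), tealight rim centre at (262.8,233.7).

Run:
```python
from h import *
import pickle; P=pickle.load(open('P.pkl','rb')); s=P['s']; np.set_printoptions(precision=4,suppress=True)
c=lambda x,y:[240+x/6,220+y/6]
for z in(.021,.024):
    j=plane(s,[c(178,245),c(330,225)],z); b=plane(s,[c(288,312),c(365,297)],z+.01); print('tips',j[:,:2].ravel(),'piv',b[:,:2].ravel()); m=j.mean(0);bm=b.mean(0); d=m-bm; print('mid',m,bm,'yaw',np.degrees(np.arctan2(d[1],d[0])))
    e=j[1]-j[0]; print('perp yaw',np.degrees(np.arctan2(e[1],e[0]))+90, np.linalg.norm(e))
print('tea',plane(s,[c(137,82)],.0155))
```

```text
tips [0.5083 0.0534 0.573  0.045 ] piv [ 0.5243 -0.032   0.5566 -0.0329]
mid [0.5406 0.0492 0.021 ] [ 0.5404 -0.0325  0.031 ] yaw 89.86975127733784
perp yaw 82.57403279063175 0.06524196194598042
tips [0.5066 0.0482 0.5709 0.0399] piv [ 0.5225 -0.0368  0.5546 -0.0378]
mid [0.5387 0.044  0.024 ] [ 0.5385 -0.0373  0.034 ] yaw 89.8465648517156
perp yaw 82.57403279063179 0.06490218702218573
tea [[0.5459 0.22   0.0155]]
```

Emit:
step_arm([
  {"fingers":0.55,"dx":0,"dy":0,"dz":0.012,"wx":0,"wy":0,"wz":0},
  {"fingers":0.55,"dx":0,"dy":0,"dz":0.012,"wx":0,"wy":0,"wz":0},
])

```text
time_s: 6.55
eef_pos: [0.5332, -0.204, 0.1017]
eef_rot: [[-0.999, 0.033, -0.0], [0.033, 0.999, 0.0], [0.0, 0.0, -1.0]]
contact_force: [-0.5, 0.1, -3.5]
grip_width: 0.549
finger_force: 9.2
```

Emit:
step_arm([
  {"fingers":0.55,"dx":0,"dy":0,"dz":0.006,"wx":0,"wy":0,"wz":0},
  {"fingers":0.55,"dx":0,"dy":0,"dz":0.006,"wx":0,"wy":0,"wz":0},
])

```text
time_s: 6.75
eef_pos: [0.5336, -0.2041, 0.1014]
eef_rot: [[-0.999, 0.033, 0.001], [0.033, 0.999, -0.0], [-0.001, -0.0, -1.0]]
contact_force: [-1.7, 1.2, 3.6]
grip_width: 0.555
finger_force: 8.7
```

Emit:
step_arm([
  {"fingers":0.55,"dx":0,"dy":0,"dz":0.006,"wx":0,"wy":0,"wz":0},
  {"fingers":0.55,"dx":0,"dy":0,"dz":0.006,"wx":0,"wy":0,"wz":0},
])

```text
time_s: 6.95
eef_pos: [0.5341, -0.2041, 0.1008]
eef_rot: [[-0.999, 0.033, 0.002], [0.033, 0.999, -0.0], [-0.002, -0.0, -1.0]]
contact_force: [-3.4, 1.9, 7.3]
grip_width: 0.553
finger_force: 7.8
```

Emit:
step_arm([
  {"fingers":0.55,"dx":0,"dy":0,"dz":-0.014,"wx":0,"wy":0,"wz":0},
  {"fingers":0.55,"dx":0,"dy":0.06,"dz":-0.014,"wx":0,"wy":0,"wz":0},
  {"fingers":0.55,"dx":0,"dy":0.14,"dz":-0.014,"wx":0,"wy":0,"wz":0},
  {"fingers":0.55,"dx":0,"dy":0.22,"dz":-0.014,"wx":0,"wy":0,"wz":0},
  {"fingers":0.55,"dx":0,"dy":0.3,"dz":-0.014,"wx":0,"wy":0,"wz":0},
  {"fingers":0.55,"dx":0,"dy":0.38,"dz":-0.014,"wx":0,"wy":0,"wz":0},
  {"fingers":0.55,"dx":0,"dy":0.45,"dz":-0.014,"wx":0,"wy":0,"wz":0},
  {"fingers":0.55,"dx":0,"dy":0.5,"dz":-0.014,"wx":0,"wy":0,"wz":0},
  {"fingers":0.55,"dx":0,"dy":0.5,"dz":-0.014,"wx":0,"wy":0,"wz":0},
])

```text
time_s: 7.85
eef_pos: [0.5367, -0.0769, 0.1016]
eef_rot: [[-1.0, 0.03, -0.001], [0.03, 1.0, 0.001], [0.001, 0.001, -1.0]]
contact_force: [-0.6, 0.1, -3.4]
grip_width: 0.551
finger_force: 9.1
```

Run:
```python
from h import *
S=camera('scene');cv2.imwrite('pics/s5.png',S); s=robot.get_state()
print(s['eef_pos'],s['contact_force'],s['ft_torque'])
cv2.imwrite('pics/c5.png',cv2.resize(S[205:285,220:340],None,fx=6,fy=6,interpolation=cv2.INTER_CUBIC))
```

```text
[ 0.53704758 -0.07815765  0.10186963] [ 0.55458732  0.07215562 -3.4722456 ] [ 0.02393692 -0.02352592 -0.03496364]
```

View pics/c5.png

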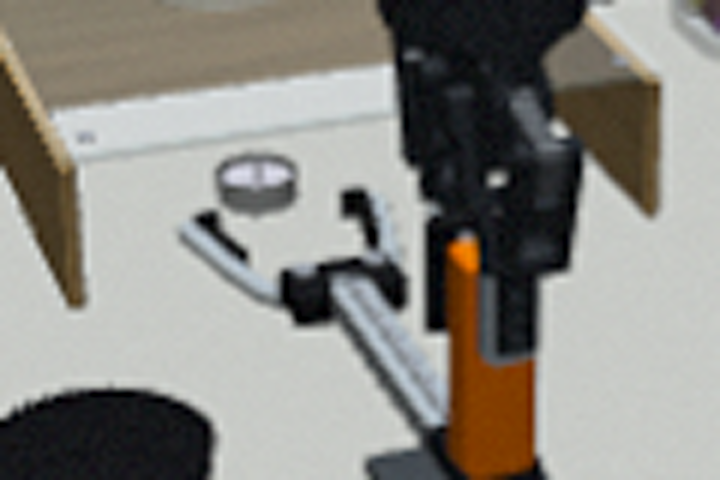

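Jaw tips at crop (208,215) and (352,192) straddle the line to the tealight rim at (257,172). The foot hovers just clear of the worktop.

Run:
```python
from h import *
import pickle; P=pickle.load(open('P.pkl','rb')); s=P['s']; np.set_printoptions(precision=4,suppress=True)
c=lambda x,y:[220+x/6,205+y/6]
j=plane(s,[c(208,215),c(352,192)],.0185); print(j,j.mean(0)); print(plane(s,[c(257,172)],.0155)); p=plane(s,[c(342,280)],.028); print(p)
```

```text
[[0.5093 0.1798 0.0185]
 [0.5775 0.1769 0.0185]] [0.5434 0.1783 0.0185]
[[0.5459 0.22   0.0155]]
[[0.5375 0.0799 0.028 ]]
```

Emit:
step_arm([
  {"fingers":0.55,"dx":0,"dy":0.05,"dz":0,"wx":0,"wy":0,"wz":0},
  {"fingers":0.55,"dx":0,"dy":0.1,"dz":0,"wx":0,"wy":0,"wz":0},
  {"fingers":0.55,"dx":0,"dy":0.15,"dz":0,"wx":0,"wy":0,"wz":0},
  {"fingers":0.55,"dx":0,"dy":0.2,"dz":0,"wx":0,"wy":0,"wz":0},
  {"fingers":0.55,"dx":0,"dy":0.244,"dz":0,"wx":0,"wy":0,"wz":0},
  {"fingers":0.55,"dx":0,"dy":0.244,"dz":0,"wx":0,"wy":0,"wz":0},
  {"fingers":0.55,"dx":0,"dy":0.244,"dz":0,"wx":0,"wy":0,"wz":0},
])

```text
time_s: 8.6
eef_pos: [0.5394, -0.0178, 0.1023]
eef_rot: [[-1.0, 0.032, 0.0], [0.032, 0.999, -0.001], [-0.0, -0.001, -1.0]]
contact_force: [0.1, -0.2, -3.5]
grip_width: 0.553
finger_force: 9.2
```

Run:
```python
from h import *
S=camera('scene');T=camera('top');cv2.imwrite('pics/t6.png',T); s=robot.get_state()
print(s['eef_pos'],s['contact_force'],s['ft_torque'])
A=cv2.resize(S[205:275,200:320],None,fx=6,fy=6,interpolation=cv2.INTER_CUBIC)
cv2.imwrite('pics/c6.png',A)
```

```text
[ 0.53948339 -0.01845422  0.10232915] [ 1.1755759  -0.15561123 -3.79101347] [-0.00503791 -0.01431585  0.00415958]
```

View pics/c6.png

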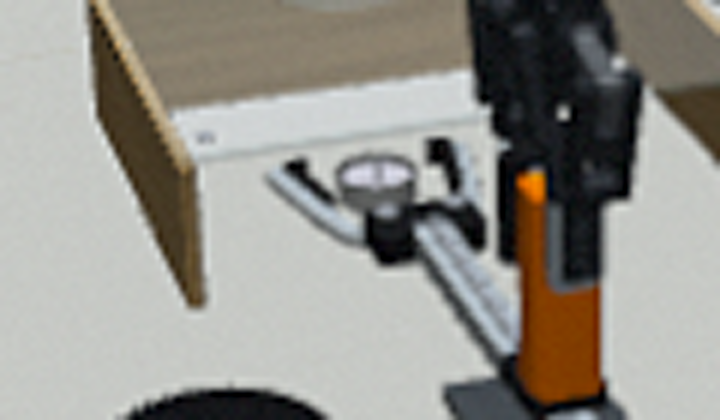

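This was the last picture I may view. The tealight, at crop (377,173), lies between the jaws about 20 mm behind the inner tips, which is the clamping point. Clamping now.

Emit:
step_arm([
  {"fingers":0.5,"dx":0,"dy":0,"dz":0,"wx":0,"wy":0,"wz":0},
  {"fingers":0.45,"dx":0,"dy":0,"dz":0,"wx":0,"wy":0,"wz":0},
  {"fingers":0.4,"dx":0,"dy":0,"dz":0,"wx":0,"wy":0,"wz":0},
  {"fingers":0.3,"dx":0,"dy":0,"dz":0,"wx":0,"wy":0,"wz":0},
  {"fingers":0.2,"dx":0,"dy":0,"dz":0,"wx":0,"wy":0,"wz":0},
  {"fingers":0.2,"dx":0,"dy":0,"dz":0,"wx":0,"wy":0,"wz":0},
  {"fingers":0.2,"dx":0,"dy":0,"dz":0,"wx":0,"wy":0,"wz":0},
], squeeze=24)

```text
time_s: 9.4
eef_pos: [0.5396, -0.0183, 0.1025]
eef_rot: [[-0.999, 0.033, 0.001], [0.033, 0.999, -0.0], [-0.001, -0.0, -1.0]]
contact_force: [-0.5, -1.6, -1.0]
grip_width: 0.433
finger_force: 24.9
```

Emit:
step_arm([
  {"fingers":0.2,"dx":0,"dy":0,"dz":-0.02,"wx":0,"wy":0,"wz":0},
  {"fingers":0.2,"dx":0,"dy":0,"dz":-0.04,"wx":0,"wy":0,"wz":0},
  {"fingers":0.2,"dx":0,"dy":-0.06,"dz":-0.04,"wx":0,"wy":0,"wz":0},
  {"fingers":0.2,"dx":0,"dy":-0.14,"dz":-0.04,"wx":0,"wy":0,"wz":0},
  {"fingers":0.2,"dx":0,"dy":-0.24,"dz":-0.04,"wx":0,"wy":0,"wz":0},
  {"fingers":0.2,"dx":0,"dy":-0.34,"dz":-0.04,"wx":0,"wy":0,"wz":0},
  {"fingers":0.2,"dx":0,"dy":-0.44,"dz":-0.04,"wx":0,"wy":0,"wz":0},
  {"fingers":0.2,"dx":0,"dy":-0.54,"dz":-0.04,"wx":0,"wy":0,"wz":0},
  {"fingers":0.2,"dx":0,"dy":-0.64,"dz":-0.04,"wx":0,"wy":0,"wz":0},
  {"fingers":0.2,"dx":0,"dy":-0.73,"dz":-0.04,"wx":0,"wy":0,"wz":0},
  {"fingers":0.2,"dx":0,"dy":-0.78,"dz":-0.06,"wx":0,"wy":0,"wz":0},
  {"fingers":0.2,"dx":0,"dy":-0.8,"dz":-0.08,"wx":0,"wy":0,"wz":0},
])

```text
time_s: 10.6
eef_pos: [0.5325, -0.2197, 0.1226]
eef_rot: [[-0.999, 0.035, -0.0], [0.035, 0.999, -0.0], [0.0, -0.0, -1.0]]
contact_force: [0.5, 0.1, -3.7]
grip_width: 0.432
finger_force: 25.0
```

Run:
```python
from h import *
import pickle; P=pickle.load(open('P.pkl','rb'))
np.set_printoptions(precision=4,suppress=True)
S=camera('scene');T=camera('top');cv2.imwrite('pics/s7.png',S);cv2.imwrite('pics/t7.png',T); s=robot.get_state()
print(s['eef_pos'],s['contact_force'],s['grip_width'],s['finger_force'])
g=s['eef_pos']; R=s['eef_rot']; jm=g+R[:,1]*.2415; jm[2]=g[2]-.0865
for n,I in(('s',S),('t',T)):
    u=proj(P[n],jm)[0]; print(n,jm,u)
    x,y=u.round().astype(int); print(I[y-14:y+15:2,x-20:x+22:2].max(2))
# original place empty?
u=proj(P['s'],[.546,.2245,.015])[0].astype(int); print('old spot',u,S[u[1]-6:u[1]+7:2,u[0]-9:u[0]+10:2].max(2))
```

```text
[ 0.5335 -0.2189  0.1235] [-0.0917 -0.1372 -2.8618] 0.42962750690591184 24.947854578495026
s [0.5416 0.0224 0.037 ] [286.5309 258.1641]
[[207 204 204 205 208 206 203 205 206 205 207 206 206 206 206 207 207 208
  206 205 203]
 [207 207 206 206 207 208 207 208 207 205 205 206 206 206 205 206 205 207
  204 207 206]
 [208 206 207 206 206 209 207 208 207 206 203 207 203 206 207 205 207 206
  206 207 207]
 [205 205 207 206 205 204 206 208 206 207 208 207 206 206 207 208 207 203
  203 207 206]
 [209 208 205 206 206 207 206 206 206 207 198 185 166 206 205 206 208 208
  209 209 208]
 [206 207 207 208 191 187 201 208 200 197 147  12  21 121 204 204 206 206
  207 207 205]
 [205 206 204 167  18  12 151 119 105 123 118 102  64  22 153 204 206 207
  208 207 208]
 [206 206 170 212  68  25  97 200 229 223 181 229 185  63  21 174 189 207
  206 207 206]
 [209 212 150 191 186  28 159 222 222 169 223 224 214  93  18  58 212 207
  208 209 207]
 [207 206 210 132 206 140  26  86 138 164 152 126  81 102   7  32 202 193
  207 207 206]
 [205 204 208 190 162 211  81  68  98 101  97  96  83 153 128  34 158 199

[... 1373 characters left out ...]
114 111
  108 101 103]
 [137 139 137 133 134 136 131 128 128 129 125 126 126 125 118 119 116 116
  112 107 105]
 [138 136 137 137 135 134 134 131 130 131 129 128 126 125 121 123 121 118
  117 115 116]
 [143 142 139 137 137 136 136 133 134 134 132 129 130 126 127 125 123 123
  121 116 119]
 [144 143 143 140 137 139 141 134 134 136 133 133 130 131 127 125 123 123
  123 120 121]]
old spot [262 233] [[211 211 202 188 184 185 189 193 205 208]
 [194 198 207 206 205 206 207 205 207 207]
 [207 208 207 208 207 203 205 208 207 209]
 [207 208 205 204 207 207 205 206 209 208]
 [205 206 208 207 207 205 208 207 206 205]
 [204 206 207 207 207 205 206 206 208 206]
 [209 205 204 209 207 207 204 208 206 208]]
```

The tealight shows in the jaws at scene (285.5,259), and its old spot is bare. Next I work out its offset in the tool frame and the move to the coasters.

Run:
```python
from h import *
import pickle; P=pickle.load(open('P.pkl','rb')); s=P['s']; np.set_printoptions(precision=4,suppress=True)
S=cv2.imread('pics/s7.png'); g=np.array([.5330,-.2193,.1232]); yaw=np.radians(88.0); y=np.array([np.cos(yaw),np.sin(yaw)]); x=np.array([-y[1],y[0]])
h=cv2.cvtColor(S,cv2.COLOR_BGR2GRAY)[250:268,272:300]; print(h)
p=plane(s,[[285.5,259]],.0367)[0]; r=p[:2]-g[:2]; print(p,'tool x,y off',r@x,r@y)
```

```text
[[204 205 208 204 206 203 205 205 207 206 206 205 207 206 206 206 206 206
  204 205 206 205 206 206 206 206 205 206]
 [204 207 205 204 206 205 204 205 204 205 205 204 207 203 207 207 209 210
  207 204 205 205 206 207 205 205 208 206]
 [203 204 206 205 205 206 205 205 204 205 207 205 204 206 209 197 187 184
  176 165 186 204 205 204 208 206 205 207]
 [205 204 207 208 209 207 208 206 206 206 205 205 206 207 212 163  82  63
   26  48 126 180 197 199 203 205 206 205]
 [204 207 201 190 189 186 188 199 208 207 207 199 193 196 201 146   7   8
    8  20  15 113 179 195 196 203 206 204]
 [208 196 155 109  95  72  95 179 204 189 179 158 142 141 150 118  63  56
   40  27  18  45 139 193 200 201 206 205]
 [208 165  66  16  18   8  68 150 163 117 101 104 114 120 115 117 115 101
   85  63  43  21  67 143 191 202 206 205]
 [199 171 102  26  25  19  40  59  88 123 146 162 177 181 145 148 171 156
  141 113  72  40  19  69 147 189 197 200]
 [190 197 159  67  26  23  43  94 149 189 209 218 216 209 154 171 217 217
  208 175 123  61  14  21  83 162 186 187]
 [168 194 184 127  40  25  53 148 207 216 212 2
[... 384 characters left out ...]
 80  75 101  84   5   6  30 148 192]
 [191 147 144 183 197 172 105  22  33  77  95  94  95  96  95  95  95  93
   90  83  74 141 140  57   0  28 118 179]
 [208 189 142 155 192 198 168  78   2  67  99  97  98 100  97  96  97  95
   92  82  83 152 184 127  41  32  92 153]
 [209 211 169 127 174 195 191 152  69  60  95  95 100  99  97  98  96  93
   89  97 138 185 201 161  88  56  82 127]
 [207 210 193 146 142 182 196 190 140  89 103 101  98  98  99 102 109 101
   85 108 158 161 121  96  82  53  16  70]
 [206 206 206 189 142 147 186 196 177 158 161 153 125  92 100 133 154 144
  101  56  33  20  20  17  20  19  18  30]]
[0.538  0.02   0.0367] tool x,y off 0.0033400765768936197 0.23935292675592088
```

Emit:
step_arm([
  {"fingers":0.2,"dx":0,"dy":0,"dz":-0.1,"wx":0,"wy":0,"wz":0},
  {"fingers":0.2,"dx":0,"dy":0,"dz":-0.2,"wx":0,"wy":0,"wz":0.02},
  {"fingers":0.2,"dx":0,"dy":0.02,"dz":-0.24,"wx":0,"wy":0,"wz":0.06},
  {"fingers":0.2,"dx":0.004,"dy":0.05,"dz":-0.24,"wx":0,"wy":0,"wz":0.12},
  {"fingers":0.2,"dx":0.008,"dy":0.08,"dz":-0.24,"wx":0,"wy":0,"wz":0.19},
  {"fingers":0.2,"dx":0.012,"dy":0.11,"dz":-0.24,"wx":0,"wy":0,"wz":0.26},
  {"fingers":0.2,"dx":0.016,"dy":0.14,"dz":-0.24,"wx":0,"wy":0,"wz":0.33},
  {"fingers":0.2,"dx":0.02,"dy":0.17,"dz":-0.24,"wx":0,"wy":0,"wz":0.4},
  {"fingers":0.2,"dx":0.025,"dy":0.2,"dz":-0.24,"wx":0,"wy":0,"wz":0.47},
  {"fingers":0.2,"dx":0.03,"dy":0.23,"dz":-0.24,"wx":0,"wy":0,"wz":0.53},
  {"fingers":0.2,"dx":0.032,"dy":0.24,"dz":-0.24,"wx":0,"wy":0,"wz":0.57},
  {"fingers":0.2,"dx":0.032,"dy":0.24,"dz":-0.24,"wx":0,"wy":0,"wz":0.589},
])

```text
time_s: 11.9
eef_pos: [0.5264, -0.1559, 0.1821]
eef_rot: [[-0.576, 0.818, -0.001], [0.818, 0.576, 0.001], [0.001, -0.0, -1.0]]
contact_force: [-0.7, 0.5, -3.6]
grip_width: 0.43
finger_force: 25.3
```

Run:
```python
from h import *
import pickle; P=pickle.load(open('P.pkl','rb')); np.set_printoptions(precision=4,suppress=True,linewidth=200)
S=camera('scene');T=camera('top'); cv2.imwrite('pics/s8.png',S);cv2.imwrite('pics/t8.png',T); s=robot.get_state(); g=s['eef_pos'];R=s['eef_rot']
print(g,R[:,1],s['contact_force'],s['grip_width'],s['finger_force'])
t=g+R[:,1]*.2394+R[:,0]*.0033; t[2]=g[2]-.0865; print('tea exp',t)
for n,I in(('s',S),('t',T)):
    u=proj(P[n],t)[0]; print(n,u); x,y=u.round().astype(int); print(cv2.cvtColor(I,6)[y-9:y+10,x-13:x+14])
```

```text
[ 0.5267 -0.1569  0.1823] [ 0.817   0.5766 -0.    ] [ 0.2995  0.3412 -3.1825] 0.43254274720244495 25.345374941825867
tea exp [ 0.7204 -0.0162  0.0958]
s [359.3395 230.6856]
[[201 200 200 200 199 200 200 201 203 191 123  39  23  24  27  29  33  35  45  44  43  43  46  61  72  77  82]
 [201 199 199 198 200 199 201 203 205 209 175 114  65  28  24  20  24  25  26  26  30  26  31  61  73  77  82]
 [202 202 199 199 199 201 201 202 198 192 179 155 107  85  97  67  39  23  18  26  17  17  28  55  72  76  82]
 [201 201 202 203 202 200 199 191 160 120  61  42  58 121 158 149 129 123 118 119 117 119  98  73  72  78  82]
 [200 201 201 201 199 189 182 140  68  19  12   7  13   8 121 187 208 213 213 210 212 215 174  98  72  77  83]
 [201 201 200 203 190 176 132  51  22  26  47  60  61  60 114 148 176 186 185 191 202 209 165  89  61  73  83]
 [202 200 201 188 163 109  47  24  47  64  89 109 118 119 111 108 100 101  99 130 172 199 145  47  27  50  58]
 [198 198 189 154  85  27  17  42  87 119 137 155 166 170 164 136 130 137 123  95  89 142 113  21  16  20  28]
 [194 187 139  60  24  13  14  56 131 1
[... 2614 characters left out ...]
  90 161 155 128 129 137 135 124]
 [136 157 157 149 105  19  24  43  85 142 173 172 172 171 173 161  92  49  61 100 152 142 114 135 135 134 100]
 [158 123 158 155 144  73  24  28  41  65  87  75 103 109 108  55  63  57  53  54  86 100 128 136 137 126  63]
 [164 131 134 159 158 142  64  25  27  47  62  62  64  65  62  58  59  77 127 120  80  94 134 134 131 101  73]
 [170 157 108 144 157 156 138  61  22  30  47  63  65  64  64  73 116 150 151 151 143 117 129 129 119  60  90]
 [166 159 140 119 152 159 155 139  16  25  44  93 105 106 116 148 151 149 152 145 121 124 127 124  94  59 113]
 [157 146 120  67 108 157 159 149 106  22  53 123 152 149 149 150 151 154 150 145 119 124 123 113  49  73 129]]
```

Run:
```python
from h import *
import pickle; P=pickle.load(open('P.pkl','rb')); np.set_printoptions(precision=4,suppress=True)
a=tri(P['t'],[[301.4,196.9]],P['s'],[[360,231]])[0]; c=tri(P['t'],[[303.55,213.6]],P['s'],[[358.85,261]])[0]
R=robot.get_state()['eef_rot']; d=c[:3]-a[:3]; print(a,c,d,'tool',R.T@d, robot.get_state()['eef_pos'])
```

```text
[ 0.723  -0.0141  0.0932  0.0011] [ 0.7225 -0.0186  0.0108  0.0004] [-0.0005 -0.0045 -0.0825] tool [-0.0034 -0.003   0.0825] [ 0.5267 -0.1569  0.1823]
```

Emit:
step_arm([
  {"fingers":0.2,"dx":-0.014,"dy":-0.012,"dz":0.05,"wx":0,"wy":0,"wz":0},
  {"fingers":0.2,"dx":-0.014,"dy":-0.012,"dz":0.12,"wx":0,"wy":0,"wz":0},
  {"fingers":0.2,"dx":-0.014,"dy":-0.012,"dz":0.19,"wx":0,"wy":0,"wz":0},
  {"fingers":0.2,"dx":-0.014,"dy":-0.012,"dz":0.23,"wx":0,"wy":0,"wz":0},
  {"fingers":0.2,"dx":-0.014,"dy":-0.012,"dz":0.25,"wx":0,"wy":0,"wz":0},
  {"fingers":0.2,"dx":-0.014,"dy":-0.012,"dz":0.25,"wx":0,"wy":0,"wz":0},
  {"fingers":0.2,"dx":-0.014,"dy":-0.012,"dz":0.25,"wx":0,"wy":0,"wz":0},
])

```text
time_s: 12.7
eef_pos: [0.5269, -0.1628, 0.1203]
eef_rot: [[-0.575, 0.818, 0.001], [0.818, 0.575, -0.001], [-0.001, 0.001, -1.0]]
contact_force: [0.8, -0.1, -2.8]
grip_width: 0.428
finger_force: 25.4
```

Emit:
step_arm([
  {"fingers":0.2,"dx":0,"dy":0,"dz":0.006,"wx":0,"wy":0,"wz":0},
  {"fingers":0.2,"dx":0,"dy":0,"dz":0.01,"wx":0,"wy":0,"wz":0},
  {"fingers":0.2,"dx":0,"dy":0,"dz":0.01,"wx":0,"wy":0,"wz":0},
])

```text
time_s: 13.0
eef_pos: [0.5265, -0.1624, 0.1176]
eef_rot: [[-0.575, 0.818, 0.001], [0.818, 0.575, -0.0], [-0.001, 0.0, -1.0]]
contact_force: [-0.4, -0.3, -4.1]
grip_width: 0.43
finger_force: 25.4
```

Run:
```python
from h import *
import pickle; P=pickle.load(open('P.pkl','rb')); np.set_printoptions(precision=4,suppress=True,linewidth=200)
S=camera('scene');T=camera('top'); cv2.imwrite('pics/s9.png',S);cv2.imwrite('pics/t9.png',T); 
F=[robot.get_state()]
for i in range(2): camera('top'); F.append(robot.get_state())
print([f['contact_force'].round(1) for f in F],[f['ft_torque'].round(3) for f in F],F[-1]['eef_pos'])
for n,I,u in(('s',S,(359,254)),('t',T,(303,211))):
    x,y=u; print(n);print(cv2.cvtColor(I,6)[y-10:y+13,x-14:x+14])
```

```text
[array([ 0.1, -0.6, -4. ]), array([-0.5, -0.1, -3.5]), array([-0.1,  0.6, -3.3])] [array([-0.069,  0.039,  0.   ]), array([-0.006,  0.016,  0.004]), array([-0.024,  0.019, -0.017])] [ 0.5264 -0.1624  0.1174]
s
[[202 203 204 206 204 202 201 202 202 200 203 202 204 203 203 203 202 203 205 204 202 205 202 203 202 203 203 204]
 [202 205 204 202 201 205 201 201 204 202 202 204 203 203 204 205 203 202 205 203 202 203 203 201 203 204 204 202]
 [202 203 201 204 204 203 202 203 204 204 204 204 204 205 202 205 206 201 203 206 201 202 202 203 205 204 205 201]
 [204 203 205 204 206 204 203 203 204 205 204 201 195 201 211 204 206 205 204 202 204 202 204 203 202 203 203 204]
 [203 204 203 202 205 203 203 205 205 203 198 161 137 167 181 191 200 205 206 204 203 202 205 205 204 203 206 203]
 [202 204 203 203 204 206 201 202 199 175 131  60  14  40  51 114 187 206 204 206 202 204 203 204 203 204 203 205]
 [203 202 203 204 204 201 183 184 159  86  17   9  16   9  12  71 168 199 202 207 204 204 205 205 204 207 204 206]
 [204 205 203 205 202 186 178 139  59  18  28  48  60  67  60  75 137 151 164 184 194
[... 3703 characters left out ...]
 125 126]
 [ 98  70 116 151 152 147 123 159 162 147  76  28  30  59 108 104 113 134 153 154 153 155 154 146 116 122 124 117]
 [137  63  99 155 152 154 144 124 158 157 143  70  10  75 153 152 150 152 154 152 153 153 154 147 118 115  97  97]
 [146  93  70 120 151 152 152 145 136 164 160 152 114  71 153 153 151 151 152 151 153 152 145 113  94  82  82  86]
 [153 146  96  71 114 151 152 140 101 143 161 159 151 126 155 151 152 153 153 149 145 112  86  85  88  87  91  89]
 [151 152 142  99  71 115 150 154 143 117 152 160 159 154 151 151 151 145 114 113  87  87  86  89  91  94  97  96]
 [153 151 154 144  96  70 119 150 152 144 121 153 159 159 157 143 108  85  88  87  90  93  93  94  98  96  98  94]]
```

Emit:
step_arm([
  {"fingers":0.2,"dx":0,"dy":0,"dz":0.006,"wx":0,"wy":0,"wz":0},
  {"fingers":0.2,"dx":0,"dy":0,"dz":0.006,"wx":0,"wy":0,"wz":0},
])

```text
time_s: 13.4
eef_pos: [0.5262, -0.1623, 0.1155]
eef_rot: [[-0.575, 0.818, -0.0], [0.818, 0.575, 0.0], [0.0, -0.0, -1.0]]
contact_force: [-0.1, -1.0, -2.7]
grip_width: 0.428
finger_force: 25.4
```

Emit:
step_arm([
  {"fingers":0.2,"dx":0,"dy":0,"dz":0.004,"wx":0,"wy":0,"wz":0},
  {"fingers":0.2,"dx":0,"dy":0,"dz":0.004,"wx":0,"wy":0,"wz":0},
])

```text
time_s: 13.6
eef_pos: [0.5264, -0.1624, 0.1147]
eef_rot: [[-0.575, 0.818, 0.0], [0.818, 0.575, 0.0], [0.0, 0.0, -1.0]]
contact_force: [-0.9, 0.3, -2.8]
grip_width: 0.432
finger_force: 25.3
```

Run:
```python
from h import *
import pickle; P=pickle.load(open('P.pkl','rb')); np.set_printoptions(precision=4,suppress=True)
a=tri(P['t'],[[303.7,209.8]],P['s'],[[360.3,255.4]])[0]; c=tri(P['t'],[[303.55,213.6]],P['s'],[[358.85,261]])[0]
s=robot.get_state(); print(a,c,c-a,'tool',s['eef_rot'].T@(c-a)[:3],s['contact_force'],s['ft_torque'])
```

```text
[ 0.7251 -0.0192  0.0265  0.0011] [ 0.7225 -0.0186  0.0108  0.0004] [-0.0026  0.0006 -0.0158 -0.0006] tool [ 0.002  -0.0018  0.0158] [-0.8574  0.2906 -2.8143] [-0.0468  0.0383  0.0144]
```

Emit:
step_arm([
  {"fingers":0.2,"dx":0,"dy":0,"dz":0.004,"wx":0,"wy":0,"wz":0},
  {"fingers":0.2,"dx":0,"dy":0,"dz":0.004,"wx":0,"wy":0,"wz":0},
])

```text
time_s: 13.8
eef_pos: [0.5266, -0.1625, 0.114]
eef_rot: [[-0.575, 0.818, 0.001], [0.818, 0.575, -0.0], [-0.0, 0.0, -1.0]]
contact_force: [-1.4, -0.5, -1.8]
grip_width: 0.427
finger_force: 26.2
```

```bash
cat > f.py <<'E'
from h import *
F=[]
for i in range(4): S=camera('scene'); F.append(robot.get_state())
m=lambda k:np.mean([f[k] for f in F],0).round(3)
print(m('contact_force'),m('ft_torque'),m('eef_pos'))
E
python3 f.py
```

```text
[-0.438  0.029 -1.711] [ 0.156 -0.153  0.07 ] [ 0.527 -0.162  0.114]
```

Emit:
step_arm([
  {"fingers":0.2,"dx":0,"dy":0,"dz":0.004,"wx":0,"wy":0,"wz":0},
  {"fingers":0.2,"dx":0,"dy":0,"dz":0.004,"wx":0,"wy":0,"wz":0},
])

```text
time_s: 14.2
eef_pos: [0.5267, -0.1626, 0.1132]
eef_rot: [[-0.575, 0.818, 0.001], [0.818, 0.575, -0.0], [-0.001, 0.001, -1.0]]
contact_force: [-1.9, -0.1, 1.9]
grip_width: 0.428
finger_force: 27.6
```

```bash
python3 f.py
```

```text
[-2.    -1.234  0.42 ] [ 0.331 -0.317  0.132] [ 0.527 -0.163  0.113]
```

The candle has touched down: contact began at TCP z ≈ 0.114. I'll ease off slightly and release.

Emit:
step_arm([
  {"fingers":0.43,"dx":0,"dy":0,"dz":-0.002,"wx":0,"wy":0,"wz":0},
  {"fingers":0.45,"dx":0,"dy":0.003,"dz":-0.002,"wx":0,"wy":0,"wz":0},
  {"fingers":0.47,"dx":0,"dy":0.007,"dz":-0.002,"wx":0,"wy":0,"wz":0},
  {"fingers":0.49,"dx":0,"dy":0.01,"dz":-0.002,"wx":0,"wy":0,"wz":0},
  {"fingers":0.51,"dx":0,"dy":0.013,"dz":-0.002,"wx":0,"wy":0,"wz":0},
  {"fingers":0.53,"dx":0,"dy":0.017,"dz":-0.002,"wx":0,"wy":0,"wz":0},
  {"fingers":0.55,"dx":0,"dy":0.02,"dz":-0.002,"wx":0,"wy":0,"wz":0},
  {"fingers":0.55,"dx":0,"dy":0.02,"dz":-0.002,"wx":0,"wy":0,"wz":0},
  {"fingers":0.55,"dx":0,"dy":0.02,"dz":-0.002,"wx":0,"wy":0,"wz":0},
])

```text
time_s: 15.3
eef_pos: [0.5304, -0.1595, 0.1133]
eef_rot: [[-0.575, 0.818, -0.0], [0.818, 0.575, -0.0], [0.0, -0.0, -1.0]]
contact_force: [-0.2, 0.6, -2.8]
grip_width: 0.551
finger_force: 9.0
```

```bash
python3 f.py
python3 - <<'E'
from h import *
S=camera('scene');T=camera('top'); cv2.imwrite('pics/s10.png',S);cv2.imwrite('pics/t10.png',T)
for n,I,u in(('s',S,(360,256)),('t',T,(303,210))):
    x,y=u; print(n);print(cv2.cvtColor(I,6)[y-9:y+12,x-20:x+20:1])
E
```

```text
[-0.117 -0.233 -3.618] [-0.006  0.013  0.01 ] [ 0.53  -0.16   0.113]
s
[[205 205 204 203 202 203 205 202 204 201 191 186 193 197 200 206 205 203
  206 204 203 202 205 203 202 205 202 205 204 204 205 205 204 203 202 207
  204 205 203 205]
 [202 204 205 204 204 206 203 199 191 162 101  78 126 136 179 206 202 205
  205 204 202 205 203 205 205 203 204 204 204 204 203 202 206 202 202 206
  204 203 205 203]
 [203 204 204 204 204 201 195 194 149  55  18  15  12  15 164 209 205 205
  203 201 204 204 201 202 204 204 203 202 203 205 204 204 202 204 203 205
  204 204 204 205]
 [205 204 202 203 204 196 192 182 118  23  17  19   9   0 166 208 206 206
  206 206 205 206 204 203 205 205 203 203 205 204 205 203 205 204 203 205
  202 205 205 201]
 [204 202 203 204 204 202 194 131  41  22  14   9  13  10 167 214 209 197
  186 192 190 195 201 204 206 207 204 204 205 204 204 203 204 204 203 204
  205 203 202 205]
 [204 205 203 200 190 189 166  88  27  20   6   9   3  16 145 193 190 147
  113 128 126 143 163 174 185 192 202 205 206 202 202 202 203 204 203 206
  204 203 203 202]
 [206 205 204 195 192 183 1
[... 5288 characters left out ...]
  90  62  97
   90  86  84  82]
 [171 171 164 140 144 117 154 161 161 145  69  23  25  65 129 154 153 146
  121  87  79  64  75 103 107 153 152 154 143 118 118 100 102  87  85  90
   89  87  89  90]
 [170 170 169 159 151 144 113 151 164 158 146  76  19  27  49 106 152 154
  153 152 150 151 151 151 153 151 153 143 108  86  84  87  87  90  90  91
   92  90  90  90]
 [170 171 170 166 150 151 144 110 140 160 159 151 107  22  26  50 107 148
  152 153 153 151 152 152 143 108 109  84  86  88  90  89  90  93  92  93
   94  94  93  92]
 [172 172 173 165 141 151 153 145 109 136 164 158 151 107  44  22  47 109
  150 154 154 154 147 109  85  85  87  89  89  94  94  97  97  97  95  96
   96  97  96  92]]
```

Emit:
step_arm([
  {"fingers":0.55,"dx":0,"dy":-0.01,"dz":-0.006,"wx":0,"wy":0,"wz":0},
  {"fingers":0.55,"dx":0,"dy":-0.04,"dz":-0.006,"wx":0,"wy":0,"wz":0},
  {"fingers":0.55,"dx":0,"dy":-0.08,"dz":-0.006,"wx":0,"wy":0,"wz":0},
  {"fingers":0.55,"dx":0,"dy":-0.13,"dz":-0.006,"wx":0,"wy":0,"wz":0},
  {"fingers":0.55,"dx":0,"dy":-0.18,"dz":-0.006,"wx":0,"wy":0,"wz":0},
  {"fingers":0.55,"dx":0,"dy":-0.23,"dz":-0.006,"wx":0,"wy":0,"wz":0},
  {"fingers":0.55,"dx":0,"dy":-0.29,"dz":-0.006,"wx":0,"wy":0,"wz":0},
  {"fingers":0.55,"dx":0,"dy":-0.35,"dz":-0.006,"wx":0,"wy":0,"wz":0},
  {"fingers":0.55,"dx":0,"dy":-0.41,"dz":-0.006,"wx":0,"wy":0,"wz":0},
  {"fingers":0.55,"dx":0,"dy":-0.46,"dz":0,"wx":0,"wy":0,"wz":0},
  {"fingers":0.55,"dx":0,"dy":-0.48,"dz":0.01,"wx":0,"wy":0,"wz":0},
  {"fingers":0.55,"dx":0,"dy":-0.48,"dz":0.03,"wx":0,"wy":0,"wz":0},
])

```text
time_s: 16.8
eef_pos: [0.432, -0.2292, 0.1058]
eef_rot: [[-0.574, 0.819, 0.001], [0.819, 0.574, -0.0], [-0.001, 0.0, -1.0]]
contact_force: [-0.1, 0.7, -3.8]
grip_width: 0.552
finger_force: 9.1
```

```bash
python3 f.py
python3 - <<'E'
from h import *
S=camera('scene');T=camera('top'); cv2.imwrite('pics/s11.png',S);cv2.imwrite('pics/t11.png',T)
for n,I,u in(('s',S,(360,256)),('t',T,(303,210))):
    x,y=u; print(n);print(cv2.cvtColor(I,6)[y-9:y+12,x-20:x+20:1])
E
```

```text
[ 0.031 -0.157 -3.635] [-0.007  0.001  0.013] [ 0.432 -0.228  0.105]
s
[[211 211 211 210 210 209 210 210 210 212 211 212 210 210 210 210 211 209
  209 211 212 209 210 211 211 209 209 210 212 209 211 211 211 211 212 210
  213 211 212 211]
 [210 210 210 210 212 211 211 209 208 209 213 212 210 210 209 210 210 211
  212 211 212 210 210 213 212 212 210 208 210 210 212 209 211 210 210 212
  210 211 211 211]
 [214 212 211 212 209 212 211 209 209 210 211 209 212 212 211 210 210 209
  209 212 210 209 212 210 211 210 209 208 211 210 211 209 210 210 211 211
  211 209 211 213]
 [211 209 211 208 210 211 210 212 211 210 209 210 211 210 211 212 211 212
  213 214 213 210 211 211 210 211 209 208 210 211 211 211 212 210 210 210
  211 211 208 210]
 [210 211 211 209 210 212 212 209 210 212 209 212 212 211 211 214 216 202
  193 195 198 203 205 213 214 214 212 209 211 209 209 209 209 210 212 212
  210 211 213 212]
 [212 211 208 210 210 212 211 210 210 211 213 211 208 214 199 196 194 152
  113 133 132 149 166 180 192 199 212 213 211 211 212 210 208 207 210 212
  210 211 211 211]
 [210 211 210 207 211 210 2
[... 5288 characters left out ...]
 120  80 135
  152 153 160 168]
 [171 170 163 141 149 143  96  68 116 150 151 151 150 154 152 155 150 146
  120  81  79  64  73 104 106 150 151 153 153 151 154 150 141  79  89 151
  153 155 165 172]
 [169 172 167 158 152 151 138  59 101 151 152 150 152 154 152 153 151 154
  151 151 153 152 151 151 151 153 152 151 152 150 152 147 120  64 102 152
  148 138 167 171]
 [173 169 169 167 152 152 145  95  72 119 152 149 151 150 151 151 152 154
  151 155 153 150 151 151 153 151 151 152 152 153 151 140  76  91 152 152
  148 137 169 172]
 [170 168 171 164 140 151 149 143  98  68 119 152 151 150 153 155 154 152
  151 154 153 150 152 153 153 152 152 152 152 152 144  98  78 134 151 152
  154 165 171 172]]
```

Run:
```python
from h import *
import pickle; P=pickle.load(open('P.pkl','rb')); np.set_printoptions(precision=4,suppress=True)
print(plane(P['t'],[[429,343],[430,366],[287,326],[287,345],[330,372],[428,290]],.005))
```

```text
[[ 0.3657 -0.3249  0.005 ]
 [ 0.3086 -0.3228  0.005 ]
 [ 0.4079  0.0177  0.005 ]
 [ 0.3597  0.0165  0.005 ]
 [ 0.2941 -0.0859  0.005 ]
 [ 0.5049 -0.3337  0.005 ]]
```

Emit:
step_arm([
  {"fingers":0.55,"dx":0,"dy":0,"dz":0.008,"wx":0,"wy":0,"wz":0},
  {"fingers":0.55,"dx":0,"dy":0,"dz":0.012,"wx":0,"wy":0,"wz":0},
  {"fingers":0.55,"dx":0,"dy":0,"dz":0.012,"wx":0,"wy":0,"wz":0},
])

```text
time_s: 17.4
eef_pos: [0.4323, -0.2283, 0.1026]
eef_rot: [[-0.575, 0.818, -0.0], [0.818, 0.575, 0.0], [0.0, -0.0, -1.0]]
contact_force: [-0.5, -1.3, -3.5]
grip_width: 0.551
finger_force: 9.2
```

Emit:
step_arm([
  {"fingers":0.55,"dx":0,"dy":0,"dz":0.004,"wx":0,"wy":0,"wz":0},
  {"fingers":0.55,"dx":0,"dy":0,"dz":0.004,"wx":0,"wy":0,"wz":0},
])

```text
time_s: 17.6
eef_pos: [0.4322, -0.2285, 0.1017]
eef_rot: [[-0.575, 0.818, -0.0], [0.818, 0.575, 0.0], [0.0, -0.0, -1.0]]
contact_force: [-0.8, -0.5, -3.2]
grip_width: 0.551
finger_force: 9.1
```

Emit:
step_arm([
  {"fingers":0.55,"dx":0,"dy":0,"dz":0.004,"wx":0,"wy":0,"wz":0},
  {"fingers":0.55,"dx":0,"dy":0,"dz":0.004,"wx":0,"wy":0,"wz":0},
])

```text
time_s: 17.8
eef_pos: [0.4324, -0.2287, 0.101]
eef_rot: [[-0.575, 0.818, 0.0], [0.818, 0.575, -0.0], [-0.0, 0.0, -1.0]]
contact_force: [0.3, 1.1, -1.1]
grip_width: 0.55
finger_force: 9.4
```

Foot touching. One more millimetre, then open gently.

Emit:
step_arm([
  {"fingers":0.55,"dx":0,"dy":0,"dz":0.003,"wx":0,"wy":0,"wz":0},
  {"fingers":0.6,"dx":0,"dy":0,"dz":0.003,"wx":0,"wy":0,"wz":0},
  {"fingers":0.65,"dx":0,"dy":0,"dz":0.003,"wx":0,"wy":0,"wz":0},
  {"fingers":0.75,"dx":0,"dy":0,"dz":0.003,"wx":0,"wy":0,"wz":0},
  {"fingers":0.9,"dx":0,"dy":0,"dz":0.003,"wx":0,"wy":0,"wz":0},
  {"fingers":1,"dx":0,"dy":0,"dz":0.003,"wx":0,"wy":0,"wz":0},
  {"fingers":1,"dx":0,"dy":0,"dz":0.003,"wx":0,"wy":0,"wz":0},
  {"fingers":1,"dx":0,"dy":0,"dz":0.003,"wx":0,"wy":0,"wz":0},
])

```text
time_s: 18.6
eef_pos: [0.4323, -0.2285, 0.1]
eef_rot: [[-0.575, 0.818, -0.0], [0.818, 0.575, 0.0], [0.0, -0.0, -1.0]]
contact_force: [0.1, -0.4, -0.0]
grip_width: 1.001
finger_force: 0.0
```

Emit:
step_arm([
  {"fingers":1,"dx":0,"dy":0,"dz":-0.06,"wx":0,"wy":0,"wz":0},
  {"fingers":1,"dx":0,"dy":0,"dz":-0.16,"wx":0,"wy":0,"wz":0},
  {"fingers":1,"dx":0,"dy":0,"dz":-0.3,"wx":0,"wy":0,"wz":0},
  {"fingers":1,"dx":0,"dy":0,"dz":-0.45,"wx":0,"wy":0,"wz":0},
  {"fingers":1,"dx":0,"dy":0,"dz":-0.6,"wx":0,"wy":0,"wz":0},
  {"fingers":1,"dx":0,"dy":0,"dz":-0.72,"wx":0,"wy":0,"wz":0},
  {"fingers":1,"dx":0,"dy":0,"dz":-0.8,"wx":0,"wy":0,"wz":0},
  {"fingers":1,"dx":0,"dy":0,"dz":-0.8,"wx":0,"wy":0,"wz":0},
  {"fingers":1,"dx":0,"dy":0,"dz":-0.8,"wx":0,"wy":0,"wz":0},
])

```text
time_s: 19.5
eef_pos: [0.4321, -0.2284, 0.2995]
eef_rot: [[-0.575, 0.818, -0.0], [0.818, 0.575, 0.0], [0.0, -0.0, -1.0]]
contact_force: [0.3, -0.3, -0.9]
grip_width: 1.004
finger_force: 0.0
```

```bash
python3 f.py
python3 - <<'E'
from h import *
import pickle; P=pickle.load(open('P.pkl','rb')); np.set_printoptions(precision=4,suppress=True)
S=camera('scene');T=camera('top');W=camera('wrist');w=camera_params('wrist'); cv2.imwrite('pics/s12.png',S)
def org(I):
    h=cv2.cvtColor(I,cv2.COLOR_BGR2HSV).astype(int); m=((h[...,0]>5)&(h[...,0]<20)&(h[...,1]>180)&(h[...,2]>200)).astype(np.uint8)
    n,l,st,ce=cv2.connectedComponentsWithStats(m); i=1+st[1:,4].argmax(); return st[i],ce[i]
st,c=org(W); print('wrist orange top',st,c,plane(w,[c],.122), 'nominal', np.array([.4322,-.2287])-.015*np.array([.818,.575]))
A=cv2.imread('pics/s11.png'); d=cv2.absdiff(A,S)[240:285,330:390].max(2); print('coaster change',(d>40).sum())
a=cv2.imread('pics/t11.png'); d=cv2.absdiff(a,T)[190:240,275:335].max(2); print((d>40).sum())
S0=cv2.imread('pics/scene0.png'); d=cv2.absdiff(S0,S).max(2)>60; ys,xs=np.nonzero(d); H,_,_=np.histogram2d(ys,xs,bins=[range(0,481,40),range(0,641,40)]); print(H.astype(int))
E
```

```text
[-0.458  0.128 -0.484] [0.023 0.019 0.012] [ 0.431 -0.228  0.298]
wrist orange top [295 225  18   4  19] [303.9474 227.6842] [[ 0.4301 -0.244   0.122 ]] nominal [ 0.4199 -0.2373]
coaster change 63
38
[[   0   28  106    0    5    7  198  672    0    0    0    0    0    0
     0    0]
 [   0   17   39    0    0    0  563  303    0    0    0    0    0    0
     0    0]
 [   0    4   63    0    0    0  790  457    0    0    0    0    0    0
     0    0]
 [   3  216    1    0    0    0 1062  692    0    0    0    0    0    0
     0    0]
 [ 127  410    3    0    0    0  914  160    0    0    0    0    0    0
     0    0]
 [   0  214    0    0    0    0  195    0    0    0    0    0    0    0
     0    0]
 [   0    0    0    0    0    0    6    0   88   46    0    0    0    0
     0    0]
 [   0    0    0    0    0    0  423  573  609  282    0    0    0    0
     0    0]
 [   0    0    0    0    0    0  612  593   88  940    0    0    0    0
     0    0]
 [   0    0    0    0    0    0  156    0    1  392   10    0    0    0
     0    0]
 [   0    0    0    0    0    0    0    0    0   44   12    0    0    0
     0    0]
 [   0    0    0    0    0    0    0    0    0    0    0    0    0    0
     0    0]]
```

Run:
```python
from h import *
import pickle; P=pickle.load(open('P.pkl','rb')); np.set_printoptions(precision=4,suppress=True)
S=camera('scene');T=camera('top');W=camera('wrist');w=camera_params('wrist')
def org(I,v,y1=480):
    h=cv2.cvtColor(I,cv2.COLOR_BGR2HSV).astype(int); m=((h[...,0]>5)&(h[...,0]<20)&(h[...,1]>150)&(h[...,2]>v)).astype(np.uint8); m[:200 if y1<480 else 0]=0
    n,l,st,ce=cv2.connectedComponentsWithStats(m); i=1+st[1:,4].argmax(); return st[i],ce[i]
for v in (80,130,160): print('wrist',v,*org(W,v))
st,c=org(S,80,400); print('scene orange',st,c); st=st.astype(float)
u=np.array([.818,.575]);n=np.array([-.575,.818]); g=np.array([.4323,-.2285])
X=[[*(g+a*u+b*n),z] for a in(-25,-5) for b in(-15,15) for z in(20,122)] if 0 else [[*(g+a*u/1000+b*n/1000),z/1000] for a in(-25,-5) for b in(-15,15) for z in(36,122)]
q=proj(P['s'],X); print('expected scene bbox',q.min(0),q.max(0)); q=proj(w,X);print('expected wrist bbox',q.min(0),q.max(0))
A=cv2.imread('pics/s11.png'); d=cv2.absdiff(A,S).max(2)>40; ys,xs=np.nonzero(d[240:285,330:390]); print('scene changes',xs.min()+330,xs.max()+330,ys.min()+240,ys.max()+240)
a=cv2.imread('pics/t11.png'); d=cv2.absdiff(a,T).max(2)>40; ys,xs=np.nonzero(d[190:240,275:335]); print('top changes',np.c_[xs+275,ys+190][::4].tolist())
X=[[*(g+a*u/1000+b*n/1000),.011] for a,b in((262,45),(262,-45),(200,0))]; print('jaw tips expected s,t',proj(P['s'],X),proj(P['t'],X))
print(cv2.cvtColor(S,6)[252:270,340:384:2])
```

```text
wrist 80 [ 284  172   31   56 1217] [299.8652 199.9638]
wrist 130 [284 189  30  39 781] [298.6953 210.5109]
wrist 160 [285 190  28  38 727] [298.1293 211.2201]
scene orange [266 288  19  47 767] [275.4772 310.7014]
expected scene bbox [264.8733 287.3869] [285.4205 335.2247]
expected wrist bbox [283.6681 173.6164] [312.8556 231.2929]
scene changes 330 360 271 284
top changes [[334, 228], [333, 231], [332, 233], [333, 234], [331, 236], [331, 237], [329, 238], [333, 238], [329, 239], [333, 239]]
jaw tips expected s,t [[326.5188 272.9978]
 [359.7999 283.1698]
 [330.2463 289.8728]] [[311.7496 247.3787]
 [339.9451 230.0636]
 [339.976  256.1329]]
[[201 203 199 203 203 202 202 193 188 114 125 163 185 203 202 204 203 203
  202 202 202 204]
 [204 202 204 201 202 197 174 132 106 114 120 110  97 170 206 203 204 203
  202 202 202 203]
 [204 204 204 189 181 156 123  75 129 176 179 134 133  88 195 204 202 202
  204 202 203 206]
 [203 200 192 174 138 117 155 119 198 213 207 154 203 123 131 195 204 201
  203 203 203 202]
 [202 193 181 135 130 184 183 155 214 205 170 195 212 194  96 145 193 202
  203 
[... 522 characters left out ...]
5  96  93  93 176 182 186  87
  175 199 203 202]
 [193 181 165 129 180 183 183 185 142 114 104 112 105 140 185 181 175  97
  170 198 201 202]
 [176 170 186 111 153 181 181 182 186 165 147 157 149 184 181 183 133 144
  182 196 203 202]
 [187 142 180 166 101 169 184 182 182 185 185 184 184 185 185 162 103 174
  177 195 203 203]
 [203 151 168 183 144 129 159 175 183 183 185 184 183 179 159  94 150 185
  175 196 202 200]
 [205 165 165 171 186 151 116 146 161 159 166 163 155 151 119 143 179 181
  166 205 203 204]
 [202 196 148 149 171 180 175 149 127 123 135 123 120 143 171 174 170 171
  158 206 203 202]
 [203 200 141 153 139 151 180 179 184 174 170 163 180 180 168 147 175 158
  194 202 202 202]]
```

```bash
python3 -c "
from bench import robot
print(robot.job_done())"
```

```text
the job is handed in; nothing more can be done
None
```

I handed the job in at about 20 s of the 54 s. The final camera check showed the tealight upright near the centre of the coasters, the reacher standing on the worktop with its jaws clear of the candle, and no sign that anything else had moved.

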